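# Blank off a manifold bar: clamp to the click, snap in the dust caps

### The arm

A 6-joint arm with a two-finger parallel gripper is mounted at the origin on the work surface; the furniture and walls round the work are solid. World frame = base frame: x ahead of the robot, y to its left, z up, the work surface at z = 0. Lengths are in m, angles in rad, forces in N, time in s.
With the tool pointing down it reaches from about 0.425 to 0.95 m from the base axis. Payload 3.5 kg.
Tool frame: the origin (TCP) lies midway between the tips of the shut fingers; the grasp point (between the pads) lies 19 mm behind it; z points along the fingers, y is the line along which they close (so a half turn about z gives the same grasp; the last joint's range is limited). The gripper opens to 85 mm and grips with 20 to 120 N. Pads are 22 mm wide; open, the fingers measure 114 mm over their backs; the gripper's body (76 mm by 85 mm) begins 54 mm behind the grasp point. The pads swing forward as they close: fully open they stand 13 mm farther back than shut.
Start: joints at [-1.461, 0.286, 1.577, -0, 1.279, -0.15], TCP at [0.173, -0.652, 0.202] pointing down, gripper open.
Joint ranges: [-2.77, 2.77], [-0.9, 2.22], [0.21, 2.48], [-1.53, 4.67], [0.24, 2.81], [-2.84, 2.84]. Speed limits (rad/s): [2.79, 2.79, 3.14, 3.14, 3.14, 3.14].

### API

Orientations are given as a unit quaternion [x, y, z, w].
In Python, from plant import get_state, read_camera, ctrl gives the robot as it stands.
- The arm moves only by the shell command python3 -m crank 'ROWS' [FORCE]. ROWS is JSON, a list of rows, each a list of 3 entries, a list of its own where there are three numbers: the shift along the tool's x, y, z in mm, then the turn about the tool's z in degrees, then the closure in counts, from 0 (fully open) to 255 (shut). In form: [[[tx, ty, tz], yaw, claw], ...]. A call has 1 to 10 rows; each row is the pose to reach, as a shift and turn from the pose commanded when the call began, along the tool's axes at that moment; what a row does not reach only later rows make up. A row lasts 1/10 s, in which the tool goes at most 50 mm and 8.59 degrees, less where a joint would pass 70% of its speed; a pose out of reach is approached as far as the arm can. A call with a gripper value outside its range is refused whole. The fingers move at their own pace and stop on an object; FORCE is the grip in N (left out, the last holds). Time passes only in rows, so rows that repeat a pose let the fingers close. It gives the time, the measured TCP pose, the force, the opening and the grip force at its end, in the units of the state.
- get_state(): the state, without advancing time (a new reading comes with each control period).
- read_camera(name): name is "side" or "top"; returns a dict with "frame" (400x640x3 uint8, blue, green, red), "range_z" (400x640 float32, m along the optical axis (not along the pixel's ray), 0 where there is no reading), "vfov" (degrees; the focal length in pixels is half the picture's height over the tangent of half this angle, whatever the lens; pixels are square), "cx", "cy" (the principal point, pixels), "origin" and "orientation" of the camera in the world. Camera axes: x right, y down, z forward; pixel columns grow to the right and rows downward; lengths in m; the calibration is good to about 2 mm. A picture is of the moment at which its call begins.
- ctrl.sign_off(): hands the job in; it is judged then, once.
The state is a dict: "time": time; "qpos": joint angles; "dq": joint speeds; "joint_efforts": joint torques, N m; "eef_pos": TCP position; "tcp_rot": TCP orientation; "contact_force": force on the tool from outside, world axes, zero at the start; "wrist_torque": the same for the moment, N m; "opening": opening from 0.0 (shut) to 1.0 (fully open); "finger_force": force on a finger pad.
Only numpy, scipy, OpenCV 4.12 (cv2) and the standard library are available. Lean on these libraries where they do the work, as an engineer would, in place of code of your own. Each camera call takes 0.05 s, during which the arm holds its last target. There are 200 camera calls.

### The job

Take the manifold bar from its tray, lay it flat in the bed of the cam clamp between fence and jaw, roughly centred along it, and let go; then turn the T-handle clockwise until its torque clutch clicks over, and stop there. With the bar held tight, pinch each dust cap that lies on the table by its two tabs and fit it fully home in a port of its own size, large in large and small in small, so that the tabs spring out under the rim (ports for which there is no cap stay open). Then turn the handle back to slacken the clamp well open, and lay the capped bar back flat in its tray; leave the blue bottle where it stands.

Things in the scene. Friction and masses are not known exactly. Their poses are not given: they have to be found in the camera images.
- fixture: Cam edge clamp, fixed to the table: dark steel base plate 154 x 250 mm, 10 mm thick, a steel fence along its far (+x) side and a sliding jaw 120 mm long opposite it; both stand to 33 mm above the table, their tops sloped as lead-ins. Origin on the table 0.5 mm in +x from below bed; x towards the fence, y along fence and jaw, z up.
- bed (a point): Centre of the bed's top face, 10 mm above the table, midway between fence face and open jaw face (70 mm apart when the cam joint is 0). Axes as the fixture: x towards the fence.
- handle_grip (a point): Centre of the grip of the torque-limiting T-handle, 75 mm above the table, on its upright turning axis, 73 mm in -x from the fixture's origin. The grip is a black bar 80 mm long (along this point's y axis), 14 mm wide (x), 16 mm tall, with 20 mm free below it round a 12 mm stem.
- cam (a joint): Angle of the cam screw under the T-handle, rad; grows clockwise seen from above. 0 = jaw open, starts at 0 to 0.2; each rad pushes the jaw 9 mm towards the fence. Stays where left (0.13 Nm friction); turning the handle back opens the jaw again, well open below 0.6. With the bar in the bed it comes up tight at about 1.1.
- handle (a joint): Slip of the T-handle's torque clutch relative to the cam screw, rad (the handle turns by cam + handle in all): 0 while it drives the screw; at 0.28 Nm it breaks away and this grows clockwise while the screw stands still. 0.15 counts as the click, over 0.9 as wound on past it. Springs back to 0 when let go; the screw stays tight.
- bar: Aluminium manifold bar, 60 mm wide (x), 220 long (y), 46 tall, 0.75 kg, lying in its tray at the start; origin at the centre of its underside, z up. Four ports in a row in its top: two large (44 mm bore) at the -y end, two small (32 mm) at the +y end; their rim is the flat top face, a lip 5 mm thick over a hollow. May lie in the bed either way round.
- port_large_1 (a point): Centre of a large (44 mm bore) port's mouth, level with the bar's top face, 46 mm above its underside, at y = -76.5 mm in the bar's frame.
- port_large_2 (a point): Centre of a large (44 mm bore) port's mouth, level with the bar's top face, 46 mm above its underside, at y = -16.5 mm in the bar's frame.
- port_small_1 (a point): Centre of a small (32 mm bore) port's mouth, level with the bar's top face, 46 mm above its underside, at y = 36.5 mm in the bar's frame.
- port_small_2 (a point): Centre of a small (32 mm bore) port's mouth, level with the bar's top face, 46 mm above its underside, at y = 83.5 mm in the bar's frame.
- cap_large_1: Large dust cap (may be absent), lying boss down. Black flange 56 mm across, 3 mm thick; boss under it 10 mm deep, 40 to 34 mm across, tapering. Origin on its axis at the flange's underside: meets the port's point when home; z up. Two grey tabs 16 mm wide stand 3 to 20 mm above it on its x axis: 36 mm over both outer faces when free, 22 pinched to their stops. For the 44 mm ports, any yaw. 70 g.
- cap_large_1_a (a joint): Tab of that cap on its -x side, m: 0 sprung out, 0.007 pinched to its stop (4.5 N); under 0.001 when locked in a port. Pinched tabs also carry the cap.
- cap_large_1_b (a joint): Tab of that cap on its +x side, as the other. Below the flange each tab has a square hook, 3 mm wider than the port when free, drawn 4 mm inside it when pinched to the stop: the cap enters a port only pinched (its boss then finds its way from 4 mm off centre). Let go when home, the hooks spring out under the lip.
- cap_large_2: Large dust cap (may be absent), lying boss down. Black flange 56 mm across, 3 mm thick; boss under it 10 mm deep, 40 to 34 mm across, tapering. Origin on its axis at the flange's underside: meets the port's point when home; z up. Two grey tabs 16 mm wide stand 3 to 20 mm above it on its x axis: 36 mm over both outer faces when free, 22 pinched to their stops. For the 44 mm ports, any yaw. 70 g.
- cap_large_2_a (a joint): Tab of that cap on its -x side, m: 0 sprung out, 0.007 pinched to its stop (4.5 N); under 0.001 when locked in a port. Pinched tabs also carry the cap.
- cap_large_2_b (a joint): Tab of that cap on its +x side, as the other. Below the flange each tab has a square hook, 3 mm wider than the port when free, drawn 4 mm inside it when pinched to the stop: the cap enters a port only pinched (its boss then finds its way from 4 mm off centre). Let go when home, the hooks spring out under the lip.
- cap_small_1: Small dust cap (may be absent), lying boss down. Black flange 42 mm across, 3 mm thick; boss under it 10 mm deep, 28 to 22 mm across, tapering. Origin on its axis at the flange's underside: meets the port's point when home; z up. Two grey tabs 16 mm wide stand 3 to 20 mm above it on its x axis: 30 mm over both outer faces when free, 16 pinched to their stops. For the 32 mm ports, any yaw. 70 g.
- cap_small_1_a (a joint): Tab of that cap on its -x side, m: 0 sprung out, 0.007 pinched to its stop (4.5 N); under 0.001 when locked in a port. Pinched tabs also carry the cap.
- cap_small_1_b (a joint): Tab of that cap on its +x side, as the other. Below the flange each tab has a square hook, 3 mm wider than the port when free, drawn 4 mm inside it when pinched to the stop: the cap enters a port only pinched (its boss then finds its way from 4 mm off centre). Let go when home, the hooks spring out under the lip.
- cap_small_2: Small dust cap (may be absent), lying boss down. Black flange 42 mm across, 3 mm thick; boss under it 10 mm deep, 28 to 22 mm across, tapering. Origin on its axis at the flange's underside: meets the port's point when home; z up. Two grey tabs 16 mm wide stand 3 to 20 mm above it on its x axis: 30 mm over both outer faces when free, 16 pinched to their stops. For the 32 mm ports, any yaw. 70 g.
- cap_small_2_a (a joint): Tab of that cap on its -x side, m: 0 sprung out, 0.007 pinched to its stop (4.5 N); under 0.001 when locked in a port. Pinched tabs also carry the cap.
- cap_small_2_b (a joint): Tab of that cap on its +x side, as the other. Below the flange each tab has a square hook, 3 mm wider than the port when free, drawn 4 mm inside it when pinched to the stop: the cap enters a port only pinched (its boss then finds its way from 4 mm off centre). Let go when home, the hooks spring out under the lip.
- tray_floor (a point): Centre of the inner floor of the grey tray in which the bar lies: 136 x 246 mm outside, walls 4 mm thick and 12 mm tall, floor 4 mm above the table; fixed. x across, y along it, z up.
- glue_bottle: Small blue bottle standing among the work, 35 mm across, 76 mm tall, origin at the centre of its underside. To be left alone.
Not all that is in view belongs to the job. Leave any purple or turquoise look-alike of the cap_small_1 alone.

How it is judged:
By the outcome, as a careful person would: the job done as asked, in the order asked, and still so for the second after the job is handed in, with the robot touching nothing.
Of cap_large_1, cap_large_2, cap_small_1, cap_small_2 only 2 to 4 are there at a start; the rules pass over those that are not, and their reading is None.
At some moment in a run one of cap_large_1, cap_large_2, cap_small_1, cap_small_2 may be knocked a few centimetres aside while the robot is not near it.
Once in a run the grip may slacken for a moment while it holds something.
It also fails if it takes over 210 s, if anything falls off the work surface, if the arm or the gripper's body presses on something with over 40 N, if the wrist force passes 120 N, or if a joint passes its speed limit or range.

## Working session

There is one attempt and no reset: what is moved stays moved. The work goes in short steps, Python scripts to look and compute and a shell command to move; the robot and the scene stay as the last step left them, time stands still between calls to the robot, and variables do not carry over. Pictures are saved under pics/ and viewed, at most 14 in all, crops included, and the job is handed in when it is done.

```bash
ls; mkdir -p pics; cat > h.py <<'E'
import numpy as np, cv2
from scipy.spatial.transform import Rotation as R
from plant import get_state, read_camera, ctrl
def cam(n):
    c=read_camera(n); c['f']=200/np.tan(np.radians(c['vfov'])/2); c['R']=R.from_quat(c['orientation']).as_matrix(); c['o']=np.array(c['origin']); return c
def cloud(c):
    v,u=np.mgrid[0:400,0:640]; z=c['range_z']
    p=np.stack([(u-c['cx'])/c['f']*z,(v-c['cy'])/c['f']*z,z],-1)
    return p@c['R'].T+c['o']
def ray(c,u,v,h):
    d=c['R']@np.array([(u-c['cx'])/c['f'],(v-c['cy'])/c['f'],1]); return c['o']+d*(h-c['o'][2])/d[2]
def proj(c,p):
    q=c['R'].T@(np.array(p)-c['o']); return q[0]/q[2]*c['f']+c['cx'],q[1]/q[2]*c['f']+c['cy']
E
python3 - <<'E'
from h import *
for n in ('top','side'):
    c=cam(n); cv2.imwrite(f'pics/{n}0.png',c['frame']); print(n,c['o'],c['R'].round(3).tolist(),c['f'],c['cx'],c['cy'])
s=get_state(); print(s)
E
```

```text
pics
top [0.16160772 0.00467773 1.46510469] [[-0.13, -0.97, 0.208], [-0.992, 0.126, -0.03], [0.003, -0.21, -0.978]] 466.00151178903553 324.43140203270735 195.57342927882925
side [ 0.74419007 -0.95559035  0.67002971] [[0.949, 0.155, -0.276], [0.316, -0.492, 0.811], [-0.01, -0.857, -0.516]] 426.19602736552014 320.36246259550586 195.94188288226425
{'time': 0.1, 'qpos': array([-1.46101333e+00,  2.87158922e-01,  1.57802981e+00,  3.85818903e-05,
        1.27862135e+00, -1.49984289e-01]), 'dq': array([-1.60120836e-03,  3.90894124e-04, -5.96355354e-03,  7.92706762e-05,
        1.55617732e-03, -2.03726450e-04]), 'joint_efforts': array([ 1.44919231e-03, -4.07293189e+01, -2.93698722e+01, -8.90273463e-05,
        3.40022314e-03,  1.86582406e-05]), 'eef_pos': array([ 0.17335326, -0.65167651,  0.20113143]), 'tcp_rot': array([ 9.91577083e-01,  1.29513158e-01,  4.07478795e-05, -1.10812021e-03]), 'contact_force': array([-0.3495365 ,  0.29755055, -0.6125758 ]), 'wrist_torque': array([ 0.01197653, -0.02719217,  0.00493987]), 'finger_force': 0.0, 'opening': 0.9980983899053805}
```

View pics/top0.png

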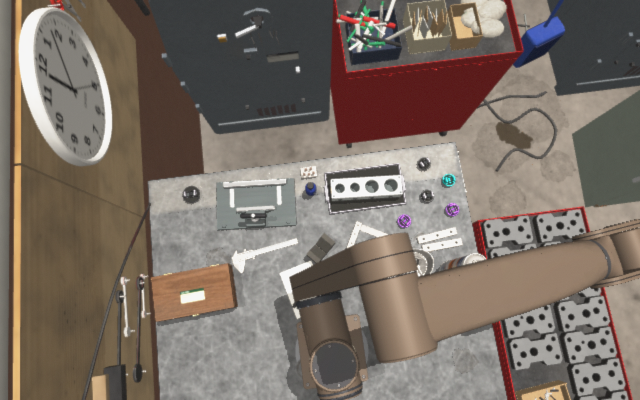

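View pics/side0.png

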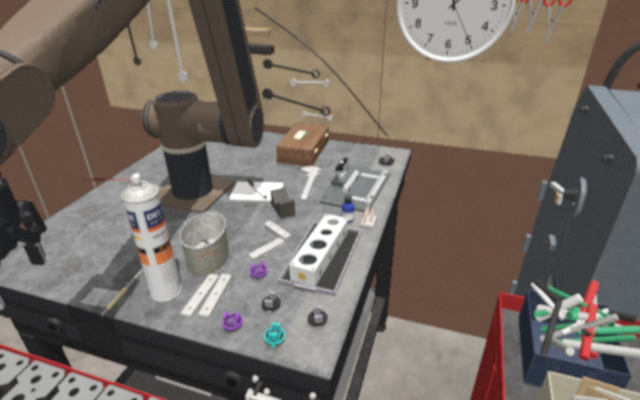

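Top view: fixture around (256,203), bar in its tray at (366,187) with large ports towards the right (−y), bottle (311,189). Cap candidates: black (191,194), (424,163), (427,196). Look-alikes: turquoise (448,180), purple (452,210) and (404,221), left alone because of their colour. Next is an enlarged crop with measurements.

```bash
python3 - <<'E'
from h import *
c=cam('top'); f=c['frame']; P=cloud(c)
for b in range(1): pass
a=cv2.resize(f[145:235,175:335],None,fx=5,fy=5,interpolation=2)[:, :800]
a=cv2.resize(f[150:240,170:310],(466,300),interpolation=2); b=cv2.resize(f[150:230,300:470],(637,300),interpolation=2)
o=np.zeros((600,640,3),np.uint8); o[:300,:466]=a; o[300:,:637]=b; cv2.imwrite('pics/z1.png',o)
# height map components of dark round things
for u,v in ((191,194),(424,163),(427,196),(448,180),(452,210),(404,221),(311,189)):
    W=P[v-14:v+15,u-14:u+15].reshape(-1,3); W=W[W[:,2]>0.008]
    print((u,v),len(W),W[:,:2].mean(0).round(4),((W.max(0)+W.min(0))/2).round(4),(np.ptp(W,0)).round(4),W[:,2].max().round(4))
# bar top
m=(P[...,2]>0.04)&(P[...,2]<0.06); m[:, :320]=0; m[:, 410:]=0; m[:165]=0;m[210:]=0
n,l,s,ce=cv2.connectedComponentsWithStats(m.astype(np.uint8)); k=1+s[1:,4].argmax(); q=P[l==k]
print('bar',len(q),q[:,2].mean(),cv2.minAreaRect((q[:,:2]*1000).astype(np.float32)))
print('table z',np.median(P[230:240,180:230,2]))
# fixture: points z 0.006-0.014 & above
for lo,hi in ((.005,.015),(.025,.04),(.06,.1)):
    m=(P[...,2]>lo)&(P[...,2]<hi); m[:, :212]=0; m[:,300:]=0; m[:172]=0; m[235:]=0
    q=P[m]; print(lo,len(q),cv2.minAreaRect((q[:,:2]*1000).astype(np.float32)),q[:,2].max())
E
```

```text
(191, 194) 240 [0.5235 0.3738] [0.3662 0.2132 0.7366] [0.4092 0.4171 1.457 ] 1.4651
(424, 163) 139 [ 0.5295 -0.3686] [ 0.3639 -0.2068  0.7366] [0.4047 0.423  1.457 ] 1.4651
(427, 196) 133 [ 0.4197 -0.3531] [ 0.3062 -0.1892  0.7369] [0.2891 0.3877 1.4564] 1.4651
(448, 180) 135 [ 0.4611 -0.4294] [ 0.3372 -0.2377  0.7366] [0.3512 0.4847 1.457 ] 1.4651
(452, 210) 133 [ 0.3741 -0.4357] [ 0.3697 -0.4376  0.0221] [0.0758 0.0474 0.0278] 0.036
(404, 221) 194 [ 0.3219 -0.2317] [ 0.2837 -0.1559  0.7367] [0.2442 0.3212 1.4569] 1.4651
(311, 189) 185 [ 0.5009 -0.002 ] [ 0.3543 -0.0071  0.7366] [0.3853 0.0883 1.4571] 1.4651
bar 919 0.05043194607984284 ((474.934814453125, -172.5740509033203), (220.4481964111328, 62.58302688598633), 86.10433959960938)
table z 0.00034471504023037003
0.005 2629 ((477.2121276855469, 181.73623657226562), (282.1492004394531, 202.03125), 82.69772338867188) 0.014989171293736003
0.025 576 ((472.46966552734375, 180.9771728515625), (196.8766632080078, 148.24984741210938), 85.80989837646484) 0.039533194591047316
0.06 129 ((423.7043762207031, 182.81663513183594), (78.17234802246094, 13.973529815673828), 82.30720520019531) 0.08895789916930585
```

View pics/z1.png

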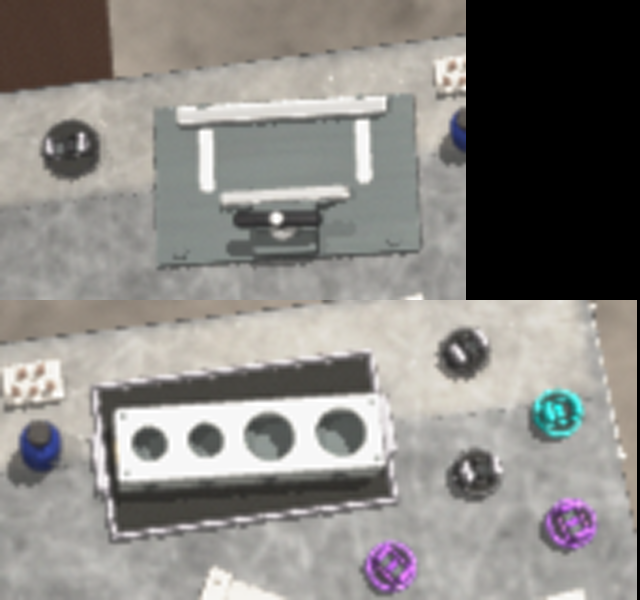

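The crops show one large black cap at top-image (191,194), about 54 mm across, and two small black ones at (424,163) and (427,196), about 43 mm. The bar's large ports face −y. Next I refine the fixture and cap poses.

```bash
cat >> h.py <<'E'
def comp(m,uv=None):
    n,l,s,ce=cv2.connectedComponentsWithStats(m.astype(np.uint8))
    k=l[uv[1],uv[0]] if uv is not None and l[uv[1],uv[0]] else 1+s[1:,4].argmax()
    return l==k
def rect(q): return [np.round(x,1) for x in cv2.minAreaRect((q[:,:2]*1000).astype(np.float32))]
def capfind(c,u,v,r=13,h=.0115):
    f=c['frame'].astype(int); m=np.zeros((400,640),bool); m[v-r:v+r+1,u-r:u+r+1]=1
    d=(f.max(2)<75)&m
    P=cloud(c); d|=(P[...,2]>.009)&(P[...,2]<.05)&m
    d=cv2.morphologyEx(d.astype(np.uint8),cv2.MORPH_CLOSE,np.ones((3,3)))
    return comp(d)
E
python3 - <<'E'
from h import *
c=cam('top'); f=c['frame'].astype(int); P=cloud(c); Z=P[...,2]
def box(u0,u1,v0,v1):
    m=np.zeros((400,640),bool); m[v0:v1,u0:u1]=1; return m
B=box(212,300,170,236)
o=lambda m:cv2.morphologyEx(m.astype(np.uint8),cv2.MORPH_OPEN,np.ones((3,3)))
q=P[comp(o((Z>.005)&(Z<.1)&B))]; print('base',rect(q))
q=P[comp((Z>.02)&(Z<.04)&box(212,300,170,195))]; print('fence+',rect(q),len(q))
q=P[comp((Z>.066)&(Z<.1)&B)]; print('grip',rect(q),q.mean(0),len(q))
q=P[comp(o((Z>.045)&(Z<.055)&box(320,410,165,212)))]; print('bar',rect(q),np.median(q[:,2]))
q=P[comp((Z>.003)&(Z<.03)&box(318,412,160,216))]; print('tray',rect(q))
# port centres: dark blobs in the bar top
m=(Z<.04)&box(330,402,176,200)
n,l,s,ce=cv2.connectedComponentsWithStats(m.astype(np.uint8),connectivity=4)
for k in range(1,n):
    if s[k,4]>40: print('port?',s[k],ce[k],ray(c,*ce[k],.05).round(4))
for u,v in ((191,194),(424,163),(427,196)):
    m=capfind(c,u,v); W=P[m]; W=W[W[:,2]<.3]
    fl=W[(W[:,2]>.009)&(W[:,2]<.016)]; tb=W[(W[:,2]>.02)&(W[:,2]<.04)]
    print((u,v),len(fl),rect(fl),len(tb),rect(tb) if len(tb) else '',tb.mean(0).round(4),W[:,2].max())
E
```

```text
base [array([475.1, 179.9]), array([250.2, 155.4]), np.float64(86.1)]
fence+ [array([538.9, 176.4]), array([197.7,  16.5]), np.float64(85.9)] 316
grip [array([424.1, 182.4]), array([78.4, 14.4]), np.float64(82.5)] [0.42347892 0.18202429 0.08245056] 128
bar [array([ 472.2, -225. ]), array([50.3, 59.5]), np.float64(80.7)] 0.050894304136018365
tray [array([ 482.9, -175.7]), array([307.6, 159.6]), np.float64(89.9)]
port? [330 176  72  24 355] [363.18309859 191.35774648] [ 0.4599 -0.1607  0.05  ]
port? [384 179  14  13 144] [390.50694444 184.84027778] [ 0.4696 -0.2484  0.05  ]
port? [365 180  14  13 146] [371.35616438 186.0890411 ] [ 0.4733 -0.1885  0.05  ]
port? [350 183  10   9  77] [354.44155844 187.02597403] [ 0.4771 -0.1357  0.05  ]
port? [335 184  10   9  77] [339.51948052 188.05194805] [ 0.4799 -0.0891  0.05  ]
(191, 194) 132 [array([531. , 381.1]), array([53.7, 53.5]), np.float64(36.1)] 39 [array([531.9, 382.7]), array([38.5, 40.1]), np.float64(18.0)] [0.5291 0.3808 0.0259] 0.035605668145697766
(424, 163) 69 [array([ 539.7, -371.1]), array([47.1, 37.8]), np.float64(31.9)] 32 [array([ 535.3, -374.7]), array([23.8, 33.2]), np.float64(3.0)] [ 0.5347 -0.3743  0.0269] 0.03338673297693928
(427, 196) 62 [array([ 431.3, -364.9]), array([38.3, 43.1]), np.float64(84.4)] 30 [array([ 423.3, -365.5]), array([25.3, 31.7]), np.float64(8.3)] [ 0.4271 -0.3641  0.0273] 0.03636145151026415
```

```bash
cat >> h.py <<'E'
def goto(x,y,z,ax=None):
    """print shift (mm, tool axes) and turn (deg) to the TCP target (mm), tool x axis at world angle ax deg"""
    s=get_state(); M=R.from_quat(s['tcp_rot']).as_matrix(); d=M.T@(np.array([x,y,z])/1000-s['eef_pos'])*1000
    a=np.degrees(np.arctan2(M[1,0],M[0,0])); t=0 if ax is None else -((ax-a+180)%360-180)
    print('shift',d.round(1),'turn',round(t,1),'| now',(s['eef_pos']*1000).round(1),'ax',round(a,1),'tilt',round(np.degrees(np.arccos(-M[2,2])),2),'F',s['contact_force'].round(1),'Tz',s['wrist_torque'].round(3),'op',round(s['opening']*85,1),'ff',round(s['finger_force'],1),'q6',s['qpos'][5].round(2),'t',s['time'])
E
python3 -c "
from h import *
goto(474.5,-172.2,120,86.3)"
```

```text
shift [ 414.2 -386.1   82.2] turn -71.4 | now [ 173.4 -651.9  201.5] ax 14.9 tilt 0.09 F [0.8 0.7 0.8] Tz [ 0.013 -0.002 -0.034] op 85.3 ff 0.0 q6 -0.15 t 0.2
```

```bash
python3 -c "
from h import *
c=cam('side');P=cloud(c)
for n,(u0,u1,v0,v1) in dict(can=(125,180,180,300),cup=(182,228,215,270)).items():
    q=P[v0:v1,u0:u1].reshape(-1,3); q=q[(q[:,2]>.03)&(q[:,2]<.5)]; print(n,np.percentile(q,[5,50,95,99.5],axis=0).round(3).tolist())
"
python3 -m crank '[[[0,0,-50],0,0],[[0,0,-100],0,0],[[0,0,-150],0,0],[[0,0,-180],0,0]]'
```

```text
can [[0.171, -0.428, 0.044], [0.206, -0.416, 0.169], [0.218, -0.38, 0.269], [0.22, -0.054, 0.282]]
cup [[0.16, -0.33, 0.033], [0.217, -0.269, 0.058], [0.263, -0.192, 0.084], [0.264, -0.189, 0.086]]
time: 0.65
eef_pos: [0.1736, -0.653, 0.3882]
tcp_rot: [0.992, 0.13, -0.0, 0.003]
contact_force: [0.3, -0.4, 0.3]
opening: 0.999
finger_force: 0.0
```

```bash
python3 -m crank '[[[414,-386,0],-71.4,0],[[414,-386,0],-71.4,0],[[414,-386,0],-71.4,0],[[414,-386,0],-71.4,0],[[414,-386,0],-71.4,0],[[414,-386,0],-71.4,0],[[414,-386,0],-71.4,0],[[414,-386,0],-71.4,0],[[414,-386,0],-71.4,0],[[414,-386,0],-71.4,0]]' 40
python3 -c "
from h import *
goto(474.5,-172.2,120,86.3)"
```

```text
time: 1.65
eef_pos: [0.4399, -0.2269, 0.3826]
tcp_rot: [0.729, 0.684, 0.0, 0.0]
contact_force: [0.5, -0.3, 0.1]
opening: 1.002
finger_force: 0.0
shift [ 56.9  30.9 262.6] turn 0.0 | now [ 439.9 -226.9  382.6] ax 86.3 tilt 0.04 F [ 0.5 -0.3  0.1] Tz [-0.056 -0.036  0.008] op 85.2 ff 0.0 q6 -0.62 t 1.65
```

```bash
python3 -m crank '[[[57,31,50],0,0],[[57,31,100],0,0],[[57,31,150],0,0],[[57,31,200],0,0],[[57,31,262],0,0],[[57,31,262],0,0],[[57,31,262],0,0],[[57,31,262],0,0]]'
python3 -c "
from h import *
goto(474.5,-172.2,26,86.3)
c=cam('top'); cv2.imwrite('pics/t2.png',cv2.resize(c['frame'][140:400,140:540],(800,520),interpolation=2))"
```

```text
time: 2.45
eef_pos: [0.4741, -0.1741, 0.121]
tcp_rot: [0.73, 0.684, -0.0, -0.0]
contact_force: [0.2, -0.0, 0.1]
opening: 0.997
finger_force: 0.0
shift [ 1.9  0.3 95. ] turn -0.0 | now [ 474.1 -174.1  121. ] ax 86.3 tilt 0.01 F [ 0.2 -0.   0.1] Tz [ 0.018 -0.01   0.038] op 84.8 ff 0.0 q6 -0.49 t 2.45
```

View pics/t2.png

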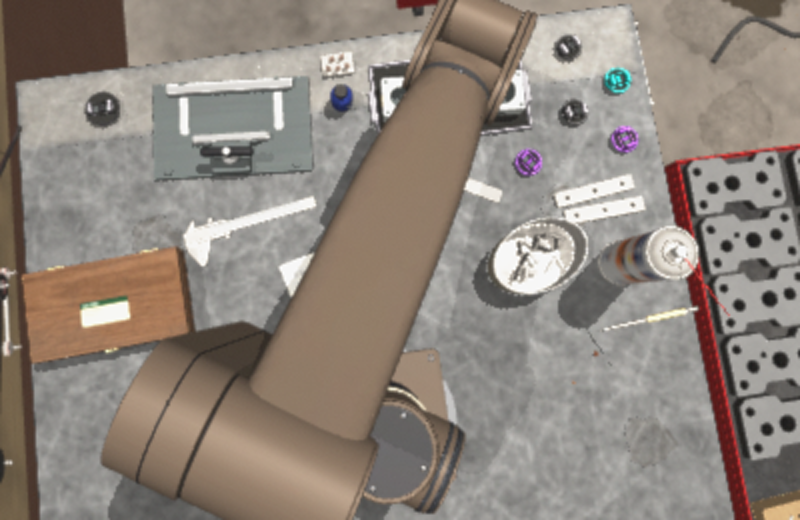

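The view, with the arm moved, shows only three black caps: the large one at crop (102,108), and small ones at (568,47) and (573,112). Nothing new appears where the arm stood. Now to grasp the bar.

```bash
python3 -m crank '[[[2,0,40],0,0],[[2,0,70],0,0],[[2,0,85],0,0],[[2,0,95],0,0],[[2,0,95],0,60],[[2,0,95],0,120],[[2,0,95],0,120],[[2,0,95],0,120],[[2,0,95],0,120],[[2,0,95],0,120]]' 70
python3 -c "
from h import *
goto(474.5,-172.2,26,86.3)"
```

```text
time: 3.5
eef_pos: [0.4742, -0.1721, 0.0258]
tcp_rot: [0.73, 0.684, 0.0, 0.0]
contact_force: [-1.1, -0.3, -0.1]
opening: 0.529
finger_force: 0.0
shift [-0.1  0.3 -0.2] turn -0.0 | now [ 474.2 -172.1   25.8] ax 86.3 tilt 0.03 F [-1.1 -0.3 -0.1] Tz [-0.026  0.096  0.006] op 45.0 ff 0.0 q6 -0.48 t 3.5
```

```bash
python3 -c "
from h import *
c=cam('side'); cv2.imwrite('pics/s3.png',cv2.resize(c['frame'][150:300,240:440],(800,600),interpolation=2))"
```

```text
(no output)
```

View pics/s3.png

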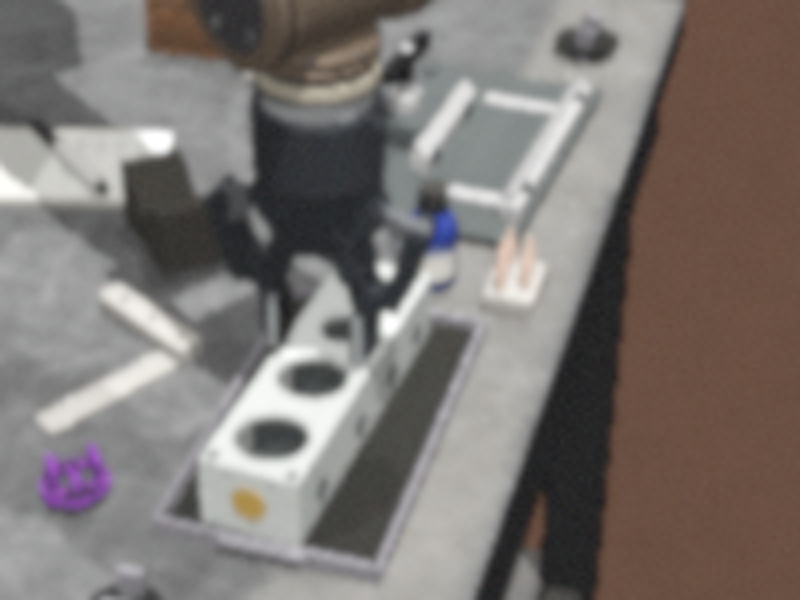

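The side view shows both fingers straddling the bar (crop (275,310) and (385,320)) but not tight yet, so the bar is between the pads. Keep closing.

```bash
python3 -m crank '[[[0,0,0],0,180],[[0,0,0],0,220],[[0,0,0],0,220],[[0,0,0],0,220],[[0,0,0],0,220]]' 70
python3 -c "
from h import *
goto(474.5,-172.2,26,86.3)"
```

```text
time: 4.05
eef_pos: [0.474, -0.172, 0.0254]
tcp_rot: [0.73, 0.684, -0.0, -0.0]
contact_force: [-0.2, 0.0, 0.0]
opening: 0.14
finger_force: 0.0
shift [-0.2  0.5 -0.6] turn -0.0 | now [ 474.  -172.    25.4] ax 86.3 tilt 0.01 F [-0.2  0.   0. ] Tz [0.005 0.03  0.057] op 11.9 ff 0.0 q6 -0.48 t 4.05
```

```bash
python3 -c "
from h import *
c=cam('side'); cv2.imwrite('pics/s4.png',cv2.resize(c['frame'][170:270,270:400],(780,600),interpolation=2))
c=cam('top'); P=cloud(c); q=P[160:215,385:408].reshape(-1,3); q=q[(q[:,2]>.04)&(q[:,2]<.08)]; print(rect(q),np.median(q[:,2]))"
```

```text
[array([ 469.4, -259.2]), array([46.9, 62.6]), np.float64(85.5)] 0.05030467567158703
```

View pics/s4.png

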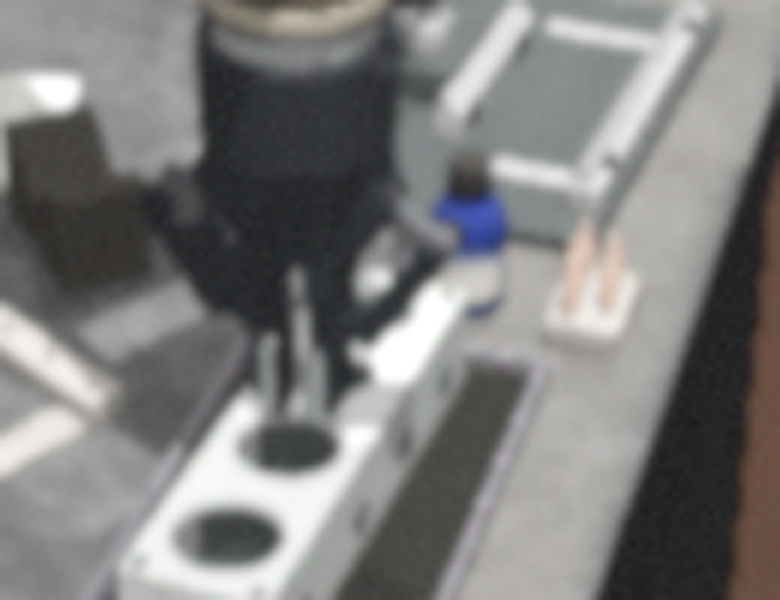

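The fingers have shut above the bar (tips around crop (300,400), just over the rim of large port 2), not around it. Next I measure where the tips really are.

```bash
python3 -m crank '[[[0,0,-20],0,220],[[0,0,-60],0,220],[[0,0,-90],0,220],[[0,0,-95],0,255],[[0,0,-95],0,255]]'
python3 -c "
from h import *
goto(474.5,-172.2,120,86.3)
s=get_state(); t=s['eef_pos']
for n in('side','top'):
    c=cam(n);P=cloud(c); d=np.linalg.norm(P[...,:2]-t[:2],axis=-1); q=P[(d<.08)&(P[...,2]>.07)&(P[...,2]<.3)]
    for z in np.arange(.07,.25,.01):
        w=q[(q[:,2]>z)&(q[:,2]<z+.01)]
        if len(w)>2: print(n,round(z,3),len(w),w.min(0)[:2].round(3),w.max(0)[:2].round(3))
"
```

```text
time: 4.65
eef_pos: [0.4747, -0.1724, 0.1216]
tcp_rot: [0.73, 0.684, 0.0, 0.001]
contact_force: [-0.7, 0.0, -1.2]
opening: -0.003
finger_force: 0.0
shift [ 0.2 -0.3  1.6] turn -0.0 | now [ 474.7 -172.4  121.6] ax 86.3 tilt 0.16 F [-0.7  0.  -1.2] Tz [-0.012  0.002 -0.08 ] op -0.3 ff 0.0 q6 -0.48 t 4.65
side 0.15 19 [ 0.469 -0.186] [ 0.488 -0.171]
side 0.16 48 [ 0.462 -0.186] [ 0.489 -0.167]
side 0.17 53 [ 0.462 -0.186] [ 0.49  -0.166]
side 0.18 51 [ 0.462 -0.185] [ 0.49  -0.165]
side 0.19 68 [ 0.445 -0.188] [ 0.504 -0.172]
side 0.2 153 [ 0.436 -0.188] [ 0.514 -0.161]
side 0.21 118 [ 0.427 -0.191] [ 0.521 -0.159]
side 0.22 159 [ 0.421 -0.191] [ 0.529 -0.157]
side 0.23 176 [ 0.414 -0.192] [ 0.537 -0.164]
side 0.24 234 [ 0.415 -0.194] [ 0.537 -0.158]
```

```bash
python3 -c "
from h import *
t=get_state()['eef_pos']
c=cam('side');P=cloud(c); d=np.linalg.norm(P[...,:2]-t[:2],axis=-1); q=P[(d<.03)&(P[...,2]>.09)&(P[...,2]<.2)]
print(np.sort(q[:,2])[:12].round(4))
print('tcp proj',proj(c,t)); m=(d<.03)&(P[...,2]>.09)&(P[...,2]<.2); v,u=np.nonzero(m); print(v.max(),u[v>=v.max()-1])
w=P[230:265,300:345].reshape(-1,3); w=w[(w[:,2]>.04)&(w[:,2]<.06)]; print('bar top side',np.median(w[:,2]))
k=P[300:306,300:312,2]; print('table',np.median(P[290:296,335:345,2]))
"
```

```text
[0.1499 0.1506 0.1508 0.1508 0.1525 0.1532 0.1541 0.1543 0.1543 0.1544
 0.1547 0.1552]
tcp proj (np.float64(318.90849397941525), np.float64(215.00447005188786))
206 [315 316 317 318 319 320 321 319 320]
bar top side 0.05031877138871371
table 0.0014671120162949025
```

Shut tips sit at z≈0.150 where the state says 0.122. So the real fingertips are about 28 mm above the reported TCP, while xy agrees within 2 mm. I'll plan heights with that offset and regrasp lower.

```bash
python3 -m crank '[[[0,0,0],0,0],[[0,0,0],0,0],[[0,0,0],0,0],[[0,0,0],0,0],[[0,0,20],0,0],[[0,0,50],0,0],[[0,0,80],0,0],[[0,0,105],0,0],[[0,0,115],0,0],[[0,0,123],0,0]]' 70
python3 -m crank '[[[0,0,0],0,40],[[0,0,0],0,80],[[0,0,0],0,120],[[0,0,0],0,120],[[0,0,0],0,120],[[0,0,0],0,120]]' 70
python3 -c "
from h import *
goto(474.5,-172.2,26,86.3)"
```

```text
time: 5.8
eef_pos: [0.4739, -0.1719, -0.0032]
tcp_rot: [0.73, 0.684, -0.0, -0.0]
contact_force: [-1.4, 1.1, 0.1]
opening: 1.002
finger_force: 0.0
time: 6.4
eef_pos: [0.4754, -0.1727, -0.0008]
tcp_rot: [0.73, 0.684, 0.001, 0.002]
contact_force: [-0.3, 2.2, 6.2]
opening: 0.687
finger_force: 79.0
shift [  0.4  -0.9 -26.8] turn -0.0 | now [ 475.4 -172.7   -0.8] ax 86.3 tilt 0.18 F [-0.3  2.2  6.2] Tz [0.256 0.043 0.005] op 58.4 ff 79.0 q6 -0.48 t 6.4
```

```bash
python3 -m crank '[[[0,0,-15],0,130],[[0,0,-30],0,130],[[0,0,-60],0,130],[[0,0,-90],0,130],[[0,0,-110],0,130],[[0,0,-110],0,130]]' 90
python3 -c "
from h import *
goto(496.5,177.5,105,86.1)"
```

```text
time: 7.0
eef_pos: [0.4748, -0.1725, 0.1089]
tcp_rot: [0.73, 0.684, 0.0, 0.002]
contact_force: [0.6, 0.2, -9.1]
opening: 0.678
finger_force: 103.2
shift [350.7  -1.    3.2] turn 0.2 | now [ 474.8 -172.5  108.9] ax 86.3 tilt 0.23 F [ 0.6  0.2 -9.1] Tz [-0.015 -0.06  -0.039] op 57.6 ff 103.2 q6 -0.48 t 7.0
```

```bash
python3 -m crank '[[[30,0,0],0,130],[[65,0,0],0,130],[[105,0,0],0,130],[[145,0,0],0,130],[[185,0,0],0,130],[[225,0,0],0,130],[[265,-1,0],0.2,130],[[305,-1,0],0.2,130],[[335,-1,0],0.2,130],[[351,-1,0],0.2,130]]' 90
python3 -m crank '[[[0,0,0],0,130],[[0,0,0],0,130]]'
python3 - <<'E'
from h import *
goto(496.5,177.5,12,86.1)
c=cam('top');P=cloud(c);Z=P[...,2]
m=(Z>.14)&(Z<.18); m[:, :200]=0; m[:,310:]=0;m[:150]=0;m[240:]=0
q=P[m]; print(len(q),rect(q) if len(q) else '', np.median(q[:,2]))
cv2.imwrite('pics/t5.png',cv2.resize(c['frame'][150:240,190:310],(800,600),interpolation=2))
E
```

```text
time: 8.0
eef_pos: [0.4928, 0.1804, 0.1036]
tcp_rot: [0.73, 0.683, -0.002, -0.002]
contact_force: [-0.2, -0.4, -8.6]
opening: 0.684
finger_force: 102.9
time: 8.2
eef_pos: [0.4935, 0.178, 0.1044]
tcp_rot: [0.73, 0.683, -0.003, -0.001]
contact_force: [0.1, 0.0, -9.7]
opening: 0.679
finger_force: 102.9
shift [-0.1  3.5 92.4] turn 0.1 | now [493.5 178.  104.4] ax 86.2 tilt 0.32 F [ 0.1  0.  -9.7] Tz [ 0.027  0.032 -0.005] op 57.7 ff 102.9 q6 0.22 t 8.2
341 [array([492.2, 177. ]), array([219.3,  61.6]), np.float64(85.9)] 0.15561183709289872
```

View pics/t5.png

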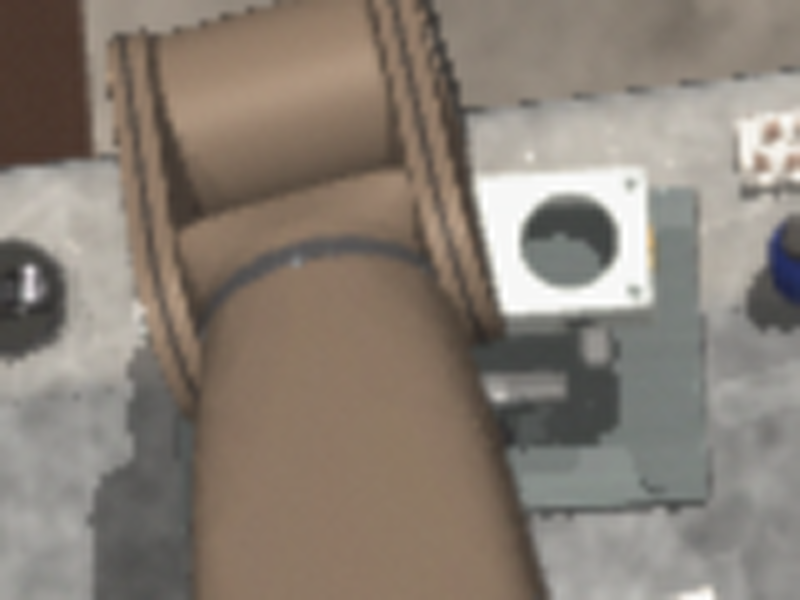

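The bar hangs level at crop (560,240) with its centre at (492,177). It needs +4 mm in x, then about 100 mm down.

```bash
python3 -m crank '[[[0,4,0],0,130],[[0,4,25],0,130],[[0,4,45],0,130],[[0,4,60],0,130],[[0,4,70],0,130],[[0,4,76],0,130],[[0,4,82],0,130],[[0,4,87],0,130],[[0,4,91],0,130]]' 
python3 -m crank '[[[0,0,3],0,130],[[0,0,5],0,130],[[0,0,7],0,130],[[0,0,8],0,130]]' 
python3 -c "
from h import *
goto(496.5,177.5,5,86.1)"
```

```text
time: 9.15
eef_pos: [0.5003, 0.1782, 0.0166]
tcp_rot: [0.731, 0.683, 0.0, 0.0]
contact_force: [0.5, 0.2, -8.1]
opening: 0.674
finger_force: 105.2
time: 9.55
eef_pos: [0.4998, 0.1781, 0.0084]
tcp_rot: [0.731, 0.683, 0.0, 0.0]
contact_force: [0.4, -0.4, -9.0]
opening: 0.681
finger_force: 105.2
shift [-0.8 -3.3  3.4] turn -0.0 | now [499.8 178.1   8.4] ax 86.1 tilt 0.01 F [ 0.4 -0.4 -9. ] Tz [0.001 0.011 0.02 ] op 57.9 ff 105.2 q6 0.22 t 9.55
```

```bash
python3 -m crank '[[[0,-1,2],0,130],[[0,-1,3],0,130],[[0,-1,4],0,130],[[0,-1,5],0,130]]' 
python3 -c "
from h import *
goto(496.5,177.5,5,86.1)"
```

```text
time: 9.95
eef_pos: [0.4986, 0.1782, 0.0055]
tcp_rot: [0.731, 0.683, -0.001, -0.001]
contact_force: [-11.0, -1.9, 12.1]
opening: 0.675
finger_force: 107.8
shift [-0.8 -2.   0.5] turn 0.0 | now [498.6 178.2   5.5] ax 86.1 tilt 0.14 F [-11.   -1.9  12.1] Tz [-0.346  1.384 -0.093] op 57.4 ff 107.8 q6 0.22 t 9.95
```

```bash
python3 -m crank '[[[0,0,-1],0,80],[[0,0,-1],0,40],[[0,0,-1],0,0],[[0,0,-1],0,0],[[0,0,-20],0,0],[[0,0,-60],0,0],[[0,0,-100],0,0],[[0,0,-140],0,0],[[0,0,-150],0,0]]' 40
python3 - <<'E'
from h import *
goto(424.1,182.4,120,82.5)
c=cam('top');P=cloud(c);Z=P[...,2]
m=(Z>.045)&(Z<.065); m[:, :205]=0; m[:,310:]=0;m[:150]=0;m[240:]=0
q=P[comp(m)]; print(len(q),rect(q) if len(q) else '', np.median(q[:,2]))
c=cam('side');P=cloud(c);Z=P[...,2]
m=(Z>.045)&(Z<.065); m[:, :300]=0; m[:,420:]=0;m[:130]=0;m[225:]=0
q=P[comp(m)]; print(len(q),rect(q) if len(q) else '', np.median(q[:,2]))
E
```

```text
time: 10.85
eef_pos: [0.5026, 0.1788, 0.1601]
tcp_rot: [0.731, 0.683, 0.005, 0.003]
contact_force: [0.3, -0.0, -0.0]
opening: 0.998
finger_force: 0.0
shift [ -1.9 -79.   39.1] turn 3.6 | now [502.6 178.8 160.1] ax 86.1 tilt 0.68 F [ 0.3 -0.  -0. ] Tz [-0.017  0.031 -0.036] op 84.8 ff 0.0 q6 0.22 t 10.85
369 [array([493.4, 114.1]), array([93. , 62.6]), np.float64(84.0)] 0.05664046416178814
662 [array([500.3, 179.3]), array([229.6,  62.4]), np.float64(86.0)] 0.056560098868047026
```

```bash
python3 -m crank '[[[-2,-40,0],3.6,130],[[-2,-79,0],3.6,130],[[-2,-79,20],3.6,130],[[-2,-79,39],3.6,130],[[-2,-79,39],3.6,130]]' 40
python3 - <<'E'
from h import *
goto(424.1,182.4,31,82.5)
E
```

```text
time: 11.45
eef_pos: [0.4159, 0.1809, 0.1097]
tcp_rot: [0.752, 0.659, -0.004, -0.002]
contact_force: [0.2, 1.1, -0.0]
opening: 0.488
finger_force: 0.0
shift [ 2.8  8.6 78.6] turn -0.0 | now [415.9 180.9 109.7] ax 82.5 tilt 0.54 F [ 0.2  1.1 -0. ] Tz [ 0.001  0.016 -0.024] op 41.5 ff 0.0 q6 0.32 t 11.45
```

```bash
python3 -m crank '[[[0,0,0],0,130],[[0,0,0],0,130],[[0,0,0],0,130]]' 40
python3 - <<'E'
from h import *
goto(424.1,182.4,31,82.5)
s=get_state(); t=s['eef_pos']
c=cam('side');P=cloud(c)
d=np.linalg.norm(P[...,:2]-t[:2],axis=-1); q=P[(d<.07)&(P[...,2]>.1)&(P[...,2]<.17)]
print(np.sort(q[:,2])[:5].round(4)); w=q[q[:,2]<.16]; print(w.min(0).round(4),w.max(0).round(4))
E
```

```text
time: 11.75
eef_pos: [0.4206, 0.1816, 0.1152]
tcp_rot: [0.752, 0.659, 0.001, 0.0]
contact_force: [-0.5, 0.2, -0.3]
opening: 0.489
finger_force: 0.0
shift [ 1.2  3.3 84.2] turn -0.0 | now [420.6 181.6 115.2] ax 82.5 tilt 0.07 F [-0.5  0.2 -0.3] Tz [ 0.031 -0.032  0.001] op 41.6 ff 0.0 q6 0.32 t 11.75
[0.1478 0.1479 0.1485 0.1493 0.1497]
[0.3869 0.1629 0.1478] [0.4555 0.199  0.1594]
```

```bash
python3 -m crank '[[[1,3,0],0,130],[[1,3,30],0,130],[[1,3,55],0,130],[[1,3,72],0,130],[[1,3,84],0,130],[[1,3,84],0,130],[[1,3,84],0,160],[[1,3,84],0,200],[[1,3,84],0,235],[[1,3,84],0,235]]' 40
python3 -m crank '[[[0,0,0],0,235],[[0,0,0],0,235]]' 40
python3 -c "
from h import *
goto(424.1,182.4,31,82.5)"
```

```text
time: 12.8
eef_pos: [0.4251, 0.1823, 0.0319]
tcp_rot: [0.752, 0.659, 0.002, 0.002]
contact_force: [4.3, -1.3, -0.2]
opening: 0.158
finger_force: 43.0
time: 13.0
eef_pos: [0.4251, 0.1823, 0.0319]
tcp_rot: [0.752, 0.659, 0.002, 0.001]
contact_force: [5.3, -0.8, 2.2]
opening: 0.156
finger_force: 43.2
shift [-0.  -1.   0.9] turn -0.0 | now [425.1 182.3  31.9] ax 82.5 tilt 0.28 F [ 5.3 -0.8  2.2] Tz [-0.143 -0.659  0.004] op 13.3 ff 43.2 q6 0.32 t 13.0
```

```bash
python3 -m crank '[[[0,0,0],5,235],[[0,0,0],10,235],[[0,0,0],15,235],[[0,0,0],20,235],[[0,0,0],25,235],[[0,0,0],30,235],[[0,0,0],35,235],[[0,0,0],40,235],[[0,0,0],45,235],[[0,0,0],45,235]]' 40
python3 -c "
from h import *
goto(424.1,182.4,31,82.5)"
```

```text
time: 14.0
eef_pos: [0.4247, 0.1825, 0.0318]
tcp_rot: [0.947, 0.321, 0.002, 0.0]
contact_force: [3.8, -1.4, 5.0]
opening: 0.155
finger_force: 43.5
shift [-0.5 -0.2  0.8] turn -45.1 | now [424.7 182.5  31.8] ax 37.4 tilt 0.22 F [ 3.8 -1.4  5. ] Tz [ 0.032 -0.544 -0.145] op 13.2 ff 43.5 q6 1.1 t 14.0
```

```bash
for i in 1; do python3 -m crank '[[[0,0,0],4,235],[[0,0,0],8,235],[[0,0,0],12,235],[[0,0,0],12,235]]' 40 >/dev/null; python3 -c "
from h import *
goto(424.1,182.4,31,82.5)"; python3 -m crank '[[[0,0,0],4,235],[[0,0,0],6,235],[[0,0,0],6,235]]' 40 >/dev/null; python3 -c "
from h import *
goto(424.1,182.4,31,82.5)";  python3 -m crank '[[[0,0,0],4,235],[[0,0,0],6,235],[[0,0,0],6,235]]' 40 >/dev/null; python3 -c "
from h import *
goto(424.1,182.4,31,82.5)"; done
```

```text
shift [-0.6  0.   0.9] turn -57.0 | now [424.6 182.7  31.9] ax 25.5 tilt 0.22 F [ 3.2 -0.3  5.2] Tz [ 0.137 -0.516 -0.146] op 12.9 ff 43.7 q6 1.31 t 14.4
shift [-0.6  0.1  0.9] turn -62.8 | now [424.6 182.7  31.9] ax 19.7 tilt 0.22 F [3.5 0.6 5.9] Tz [ 0.218 -0.562  0.279] op 13.1 ff 43.9 q6 1.41 t 14.7
shift [-0.6  0.2  0.8] turn -68.8 | now [424.6 182.7  31.8] ax 13.7 tilt 0.22 F [3.6 1.5 4.4] Tz [ 0.268 -0.558  0.291] op 12.9 ff 43.9 q6 1.52 t 15.0
```

```bash
python3 -m crank '[[[0,0,0],4,235],[[0,0,0],8,235],[[0,0,0],11,235],[[0,0,0],11,235]]' 40 >/dev/null; python3 -c "
from h import *
goto(424.1,182.4,31,82.5)"
```

```text
shift [-0.5  0.4  0.8] turn -79.8 | now [424.6 182.9  31.8] ax 2.7 tilt 0.23 F [3.6 2.7 5. ] Tz [ 0.319 -0.571  0.265] op 12.9 ff 44.0 q6 1.71 t 15.4
```

```bash
python3 -m crank '[[[0,0,0],0,200],[[0,0,0],0,130],[[0,0,0],0,120],[[0,0,0],0,120],[[0,0,-30],0,120],[[0,0,-70],0,120],[[0,0,-120],0,120],[[0,0,-150],0,120],[[0,0,-150],0,120]]' 40 >/dev/null; python3 - <<'E'
from h import *
goto(424.1,182.4,31,82.5)
c=cam('top');P=cloud(c);Z=P[...,2]
cv2.imwrite('pics/t6.png',cv2.resize(c['frame'][140:240,170:470],(800,267),interpolation=2))
m=(Z>.045)&(Z<.065); m[:, :205]=0; m[:,310:]=0;m[:150]=0;m[198:]=0
q=P[comp(m)]; print('bar',len(q),rect(q), np.median(q[:,2]))
m=(Z>.066)&(Z<.1); m[:, :205]=0; m[:,310:]=0;m[:150]=0;m[240:]=0
q=P[comp(m)]; print('grip',len(q),rect(q))
c=cam('side');P=cloud(c);Z=P[...,2]
cv2.imwrite('pics/s6.png',cv2.resize(np.hstack([c['frame'][280:340,245:345],c['frame'][135:195,345:445]]),(800,240),interpolation=2))
m=(Z>.045)&(Z<.065); m[:, :300]=0; m[:,420:]=0;m[:130]=0;m[225:]=0
q=P[comp(m)]; print('bar side',len(q),rect(q), np.median(q[:,2]))
a=cv2.imread('pics/t6.png');b=cv2.imread('pics/s6.png');cv2.imwrite('pics/m6.png',np.vstack([a,b]))
E
```

```text
shift [ -2.8   0.5 154.5] turn -80.0 | now [425.5 182.7 185.5] ax 2.5 tilt 0.51 F [ 0.1 -0.6  0.4] Tz [ 0.035 -0.028  0.04 ] op 44.9 ff 0.0 q6 1.71 t 16.3
bar 276 [array([502.4, 119. ]), array([104.3,  53.2]), np.float64(83.8)] 0.056657954074253114
grip 15 [array([495.8,   7.1]), array([ 6.3, 20.3]), np.float64(83.0)]
bar side 660 [array([503.6, 176.6]), array([226.4,  61.7]), np.float64(85.9)] 0.05662958029180898
```

View pics/m6.png

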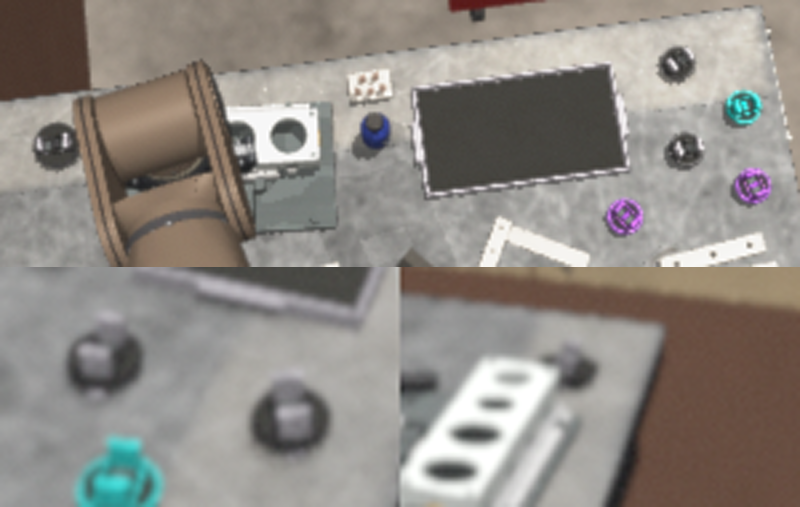

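Crops: the bar is hard against the fence, the handle is turned, and the tray is empty. The tabs of both small caps (side crop (100,345) and (290,405)) and of the large one (top crop (57,145)) are spaced roughly along y. Next I measure their axes.

```bash
cat >> h.py <<'E'
def tabs(n,c,xy,r=.03,zl=.021,zh=.036,off=(0,0)):
    """tab points near xy (m): cluster in two, give centre, axis angle, separation"""
    P=cloud(c); d=np.linalg.norm(P[...,:2]-np.array(xy),axis=-1)
    q=P[(d<r)&(P[...,2]>zl)&(P[...,2]<zh)]
    if len(q)<8: print(n,'few',len(q)); return
    _,l,ce=cv2.kmeans((q[:,:2]*1000).astype(np.float32),2,None,(3,50,.01),10,0)
    d=ce[1]-ce[0]; fl=P[(np.linalg.norm(P[...,:2]-np.array(xy),axis=-1)<r+.01)&(P[...,2]>.009)&(P[...,2]<.015)]
    print(n,len(q),'ctr',ce.mean(0).round(1),'ang',round(np.degrees(np.arctan2(d[1],d[0]))%180,1),'sep',round(np.linalg.norm(d),1),np.bincount(l.ravel()),'all',rect(q),'flange',rect(fl) if len(fl)>5 else '')
E
python3 - <<'E'
from h import *
for n in('top','side'):
    c=cam(n)
    for xy in((.530,.381),(.536,-.373),(.4275,-.364)): tabs(n,c,xy)
    f=c['frame']
    for xy in((.530,.381),(.536,-.373),(.4275,-.364)):
        u,v=map(int,np.round(proj(c,(*xy,.028)))); g=f[v-7:v+10,u-9:u+10].max(2); print(n,(u,v)); print('\n'.join(' '.join('%3d'%x for x in r) for r in g)) if (n=='top') else 0
E
```

```text
top 28 ctr [529.6 380.8] ang 83.1 sep 29.8 [12 16] all [array([527.5, 374.5]), array([45.7, 38. ]), np.float64(44.5)] flange [array([527.2, 379.7]), array([61.9, 50.4]), np.float64(18.1)]
top 26 ctr [ 535.  -373.7] ang 114.9 sep 23.6 [16 10] all [array([ 535.6, -371.9]), array([16.9, 33.9]), np.float64(27.2)] flange [array([ 529.2, -375.4]), array([53.3, 35.4]), np.float64(25.3)]
top 24 ctr [ 427.2 -364.7] ang 105.7 sep 23.9 [12 12] all [array([ 422.6, -365.1]), array([28.7, 30.8]), np.float64(5.5)] flange [array([ 428.4, -363.2]), array([34.9, 36. ]), np.float64(86.3)]
top (189, 193)
172 173 171 175 180 176 171 169 134 107 101  93  95 106 126 159 182 180 140
175 173 174 173 174 161 128 101  84  73  71  72  72  74  81  98 129 169 140
172 173 174 172 164 116  82  71  69  71  70  70  69  70  71  72  85 115 136
169 173 174 165 127  82  70  70  71  68  70  70  69  82 109  81  72  80 105
172 175 173 148  98  76  72  71  70  69  65  59  64 129 219 129  73  63  79
186 181 171 125 136  98  76  72  64  64  58  46  55 114 207 125  81  65  70
192 185 151 122 194 124  73  68  68  61  64  72  65 
[... 3323 characters left out ...]
78 173 171 171 170 166 170 171 169 162 165 166 169 171 174 178 176 173 170
side 27 ctr [533.7 379.1] ang 92.7 sep 31.0 [16 11] all [array([532.9, 376.5]), array([14.9, 39.6]), np.float64(4.4)] flange [array([533.1, 379.1]), array([42.5, 53. ]), np.float64(60.2)]
side 79 ctr [ 538.1 -376.6] ang 116.8 sep 25.5 [39 40] all [array([ 537.9, -375.7]), array([15.4, 32.1]), np.float64(28.1)] flange [array([ 538.4, -377.5]), array([40.1, 36.8]), np.float64(29.0)]
side 72 ctr [ 430.4 -367.1] ang 95.2 sep 25.4 [38 34] all [array([ 430.1, -366.9]), array([15.8, 32.9]), np.float64(6.3)] flange [array([ 429.9, -368. ]), array([40.7, 36.8]), np.float64(16.6)]
side (386, 155)
side (317, 310)
side (270, 296)
```

```bash
python3 -c "
from h import *
goto(531.5,380,60,-2)"
```

```text
shift [ 119.2 -193.3  117.5] turn 4.5 | now [421.3 181.8 178.2] ax 2.5 tilt 0.26 F [ 0.  -0.3 -1.1] Tz [ 0.011 -0.005  0.065] op 45.0 ff 0.0 q6 1.71 t 16.5
```

```bash
python3 -m crank '[[[119,-193,0],4.5,120],[[119,-193,0],4.5,120],[[119,-193,0],4.5,120],[[119,-193,0],4.5,120],[[119,-193,0],4.5,120],[[119,-193,40],4.5,120],[[119,-193,80],4.5,120],[[119,-193,117],4.5,120],[[119,-193,117],4.5,120],[[119,-193,117],4.5,120]]'; python3 - <<'E'
from h import *
goto(531.5,380,-14,-2)
c=cam('side'); P=cloud(c); t=get_state()['eef_pos']
d=np.linalg.norm(P[...,:2]-t[:2],axis=-1); q=P[(d<.07)&(P[...,2]>.07)&(P[...,2]<.1)]; print('tips',np.sort(q[:,2])[:4],q.min(0),q.max(0))
tabs('side',c,(.530,.381))
c=cam('top');f=c['frame']; P=cloud(c);Z=P[...,2]; 
m=np.zeros((400,640),bool); m[165:205,215:300]=1
n,l,s,ce=cv2.connectedComponentsWithStats(((Z<.04)&m).astype(np.uint8),connectivity=4)
for k in range(1,n):
    if 40<s[k,4]<250: print('port?',s[k],ray(c,*ce[k],.056).round(4))
E
```

```text
time: 17.5
eef_pos: [0.532, 0.3794, 0.0613]
tcp_rot: [1.0, -0.018, -0.002, 0.001]
contact_force: [0.9, 1.7, 0.5]
opening: 0.529
finger_force: 0.0
shift [-0.2 -0.8 75.3] turn -0.0 | now [532.  379.4  61.3] ax -2.0 tilt 0.28 F [0.9 1.7 0.5] Tz [-0.028  0.042  0.018] op 44.9 ff 0.0 q6 2.07 t 17.5
tips [0.09427661 0.09472248 0.0954414  0.09557015] [0.52109967 0.34417252 0.09427661] [0.54385457 0.4142876  0.09948572]
side 26 ctr [534.2 378.1] ang 90.2 sep 29.9 [11 15] all [array([533.2, 378.5]), array([14.6, 37.8]), np.float64(4.2)] flange [array([536.9, 383.9]), array([47.4, 58.8]), np.float64(40.3)]
port? [271 184  14  14 150] [0.4958 0.1019 0.056 ]
port? [252 185  14  14 147] [0.4997 0.1616 0.056 ]
port? [237 188  10  10  80] [0.5034 0.2144 0.056 ]
port? [222 189  10  10  78] [0.5064 0.2609 0.056 ]
```

```bash
python3 -m crank '[[[0,0,30],0,120],[[0,0,55],0,120],[[0,0,68],0,120],[[0,0,75],0,120],[[0,0,75],0,150],[[0,0,75],0,180],[[0,0,75],0,210],[[0,0,75],0,235],[[0,0,75],0,235],[[0,0,75],0,235]]' 40; python3 -c "
from h import *
goto(532.5,379,-14,-2)"
```

```text
time: 18.6
eef_pos: [0.5347, 0.3807, -0.01]
tcp_rot: [1.0, -0.018, 0.001, -0.001]
contact_force: [0.4, 0.5, 5.1]
opening: 0.22
finger_force: 42.3
shift [-2.1  1.8  4. ] turn -0.0 | now [534.7 380.7 -10. ] ax -2.0 tilt 0.17 F [0.4 0.5 5.1] Tz [-0.004 -0.081 -0.058] op 18.7 ff 42.3 q6 2.07 t 18.6
```

```bash
python3 -m crank '[[[0,0,-10],0,235],[[0,0,-40],0,235],[[0,0,-80],0,235],[[0,0,-115],0,235],[[0,0,-125],0,235],[[0,0,-125],0,235]]' 40; python3 - <<'E'
from h import *
goto(495.8,101.9,100,-2)
c=cam('side'); u,v=map(int,proj(c,get_state()['eef_pos']+[0,0,.03])); cv2.imwrite('pics/s7.png',cv2.resize(c['frame'][v-35:v+40,u-50:u+50],(800,600),interpolation=2)); print(u,v)
E
```

```text
time: 19.2
eef_pos: [0.5343, 0.3806, 0.1154]
tcp_rot: [1.0, -0.018, 0.002, -0.001]
contact_force: [0.1, -0.6, -2.2]
opening: 0.22
finger_force: 41.7
shift [-28.7 279.9  14.9] turn -0.0 | now [534.3 380.6 115.4] ax -2.0 tilt 0.2 F [ 0.1 -0.6 -2.2] Tz [ 0.008 -0.027 -0.094] op 18.7 ff 41.7 q6 2.07 t 19.2
388 124
```

View pics/s7.png

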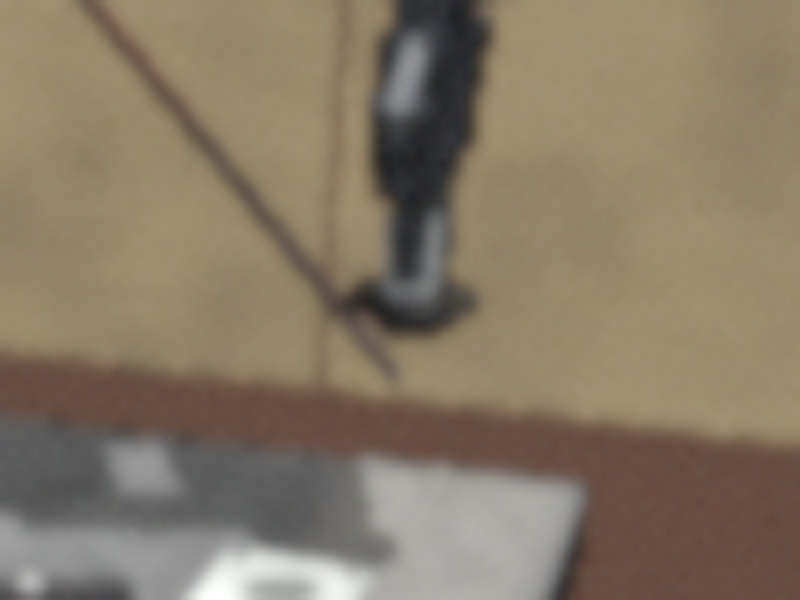

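The cap hangs level in the grip, flange at crop (408,300). It looks a few mm off the finger centre in x, so I'll measure that.

```bash
cat >> h.py <<'E'
def held(zc,r=.045):
    """points of flange (z about zc) near the tool, both views, versus eef"""
    t=get_state()['eef_pos']
    for n in('side','top'):
        c=cam(n);P=cloud(c);d=np.linalg.norm(P[...,:2]-t[:2],axis=-1)
        q=P[(d<r)&(P[...,2]>zc-.012)&(P[...,2]<zc+.007)]
        if len(q)>5: print(n,len(q),'z',np.percentile(q[:,2],[5,50,95]).round(4),'min',(q.min(0)*1000).round(1),'max',(q.max(0)*1000).round(1),'ctr',((q.min(0)+q.max(0))*500).round(1)[:2],'eef',(t*1000).round(1))
E
python3 -c "
from h import *
held(.138)"
```

```text
side 90 z [0.1282 0.1373 0.1404] min [506.5 350.5 126.5] max [560.5 403.1 144.5] ctr [533.5 376.8] eef [533.  379.9 112.9]
top 28 z [0.1318 0.1363 0.1423] min [512.2 351.6 131.4] max [532.6 365.3 142.9] ctr [522.4 358.4] eef [533.  379.9 112.9]
```

```bash
python3 -m crank '[[[-29,45,0],0,235],[[-29,90,0],0,235],[[-29,135,0],0,235],[[-29,180,0],0,235],[[-29,225,0],0,235],[[-29,260,0],0,235],[[-29,279,0],0,235],[[-29,279,10],0,235],[[-29,279,20],0,235],[[-29,279,20],0,235]]' 40;python3 -m crank '[[[0,0,0],0,235],[[0,0,0],0,235]]' 40; python3 -c "
from h import *
goto(495.8,101.9,36,-2); held(.12)"
```

```text
time: 20.35
eef_pos: [0.4921, 0.1031, 0.09]
tcp_rot: [1.0, -0.017, -0.003, -0.0]
contact_force: [0.1, 0.6, -0.0]
opening: 0.225
finger_force: 41.7
time: 20.55
eef_pos: [0.4946, 0.1032, 0.0933]
tcp_rot: [1.0, -0.017, -0.0, -0.0]
contact_force: [0.4, -0.2, -0.5]
opening: 0.222
finger_force: 41.7
shift [ 1.2  1.2 57.3] turn 0.1 | now [494.6 103.2  93.3] ax -1.9 tilt 0.02 F [ 0.4 -0.2 -0.5] Tz [0.001 0.009 0.005] op 18.8 ff 41.7 q6 1.61 t 20.55
side 123 z [0.1136 0.1179 0.1243] min [469.   70.8 109.3] max [522. 127. 127.] ctr [495.5  98.9] eef [494.6 103.2  93.3]
```

```bash
python3 -m crank '[[[1,1,20],0,235],[[1,1,35],0,235],[[1,1,42],0,235],[[1,1,46],0,235],[[1,1,50],0,235],[[1,1,53],0,235],[[1,1,56],0,235],[[1,1,56],0,235]]' 40; python3 -c "
from h import *
goto(495.8,101.9,36,-2)"
```

```text
time: 21.45
eef_pos: [0.4962, 0.1012, 0.0376]
tcp_rot: [1.0, -0.018, 0.001, -0.0]
contact_force: [0.7, -0.3, -1.3]
opening: 0.225
finger_force: 41.6
shift [-0.4 -0.7  1.6] turn -0.0 | now [496.2 101.2  37.6] ax -2.0 tilt 0.09 F [ 0.7 -0.3 -1.3] Tz [-0.059 -0.199 -0.019] op 19.1 ff 41.6 q6 1.61 t 21.45
```

```bash
python3 -m crank '[[[0,0,2],0,235],[[0,0,4],0,235],[[0,0,4],0,235]]' 40;python3 -m crank '[[[0,0,2],0,235],[[0,0,3],0,235],[[0,0,3],0,235]]' 40; python3 -c "
from h import *
goto(495.8,101.9,36,-2)"
```

```text
time: 21.75
eef_pos: [0.4964, 0.1012, 0.0359]
tcp_rot: [1.0, -0.017, -0.0, 0.0]
contact_force: [-4.2, -1.4, 10.4]
opening: 0.222
finger_force: 43.1
time: 22.05
eef_pos: [0.4965, 0.1013, 0.0357]
tcp_rot: [1.0, -0.017, -0.001, 0.0]
contact_force: [-12.3, -0.2, 28.4]
opening: 0.225
finger_force: 44.9
shift [-0.7 -0.6 -0.3] turn 0.0 | now [496.5 101.3  35.7] ax -2.0 tilt 0.12 F [-12.3  -0.2  28.4] Tz [-0.19   2.087 -0.009] op 19.2 ff 44.9 q6 1.61 t 22.05
```

```bash
python3 -m crank '[[[0,0,-4],0,235],[[0,0,-4],0,200],[[0,0,-4],0,160],[[0,0,-4],0,130],[[0,0,-4],0,130],[[0,0,-4],0,130],[[0,0,-25],0,130],[[0,0,-60],0,130],[[0,0,-100],0,130],[[0,0,-130],0,130]]' 40; python3 - <<'E'
from h import *
goto(495.8,101.9,36,-2)
c=cam('side');P=cloud(c)
tabs('cap',c,(.4965,.1013),zl=.066,zh=.082,r=.03)
d=np.linalg.norm(P[...,:2]-np.array([.4965,.1]),axis=-1); q=P[(d<.03)&(P[...,2]>.05)&(P[...,2]<.09)]
print(np.histogram(q[:,2],np.arange(.05,.09,.003)),np.percentile(q[:,2],99))
cv2.imwrite('pics/s8.png',cv2.resize(c['frame'][140:230,310:430],(800,600),interpolation=2))
for xy in((.537,-.374),(.429,-.365)): tabs('side',c,xy)
c=cam('top')
for xy in((.537,-.374),(.429,-.365)): tabs('top',c,xy)
E
```

```text
time: 23.05
eef_pos: [0.4959, 0.1013, 0.1623]
tcp_rot: [1.0, -0.018, 0.001, -0.0]
contact_force: [0.3, 0.4, -0.3]
opening: 0.491
finger_force: 0.0
shift [ -0.3  -0.6 126.3] turn -0.0 | now [495.9 101.3 162.3] ax -2.0 tilt 0.06 F [ 0.3  0.4 -0.3] Tz [ 0.044 -0.006  0.015] op 41.7 ff 0.0 q6 1.61 t 23.05
cap 43 ctr [496.7  99.4] ang 90.9 sep 31.3 [18 25] all [array([495.7, 100.4]), array([16. , 41.8]), np.float64(2.8)] flange [array([491.9,  76.2]), array([22. , 71.9]), np.float64(80.2)]
(array([ 3,  9, 35, 77, 24, 10, 12,  9,  8,  8,  1,  0,  0]), array([0.05 , 0.053, 0.056, 0.059, 0.062, 0.065, 0.068, 0.071, 0.074,
       0.077, 0.08 , 0.083, 0.086, 0.089])) 0.07807807032891959
side 79 ctr [ 538.  -376.5] ang 117.4 sep 25.2 [40 39] all [array([ 537.6, -375.8]), array([14.9, 32.9]), np.float64(27.3)] flange [array([ 537.9, -376.4]), array([38.8, 38.9]), np.float64(20.4)]
side 74 ctr [ 430.3 -367.2] ang 95.9 sep 25.5 [39 35] all [array([ 429.8, -366.5]), array([16. , 32.3]), np.float64(6.4)] flange [array([ 430.8, -369.4]), array([40.3, 37.9]), np.float64(16.3)]
top 26 ctr [ 534.  -373.3] ang 113.0 sep 24.2 [12 14] all [array([ 534.9, -373.9]), array([15.5, 31.6]), np.float64(22.5)] flange [array([ 534.7, -370.5]), array([48.5, 49.9]), np.float64(17.8)]
top 23 ctr [ 427.4 -364.4] ang 99.8 sep 23.9 [10 13] all [array([ 427. , -364.5]), array([17.6, 31.2]), np.float64(6.2)] flange [array([ 427.4, -364.5]), array([37.5, 36.6]), np.float64(8.0)]
```

View pics/s8.png

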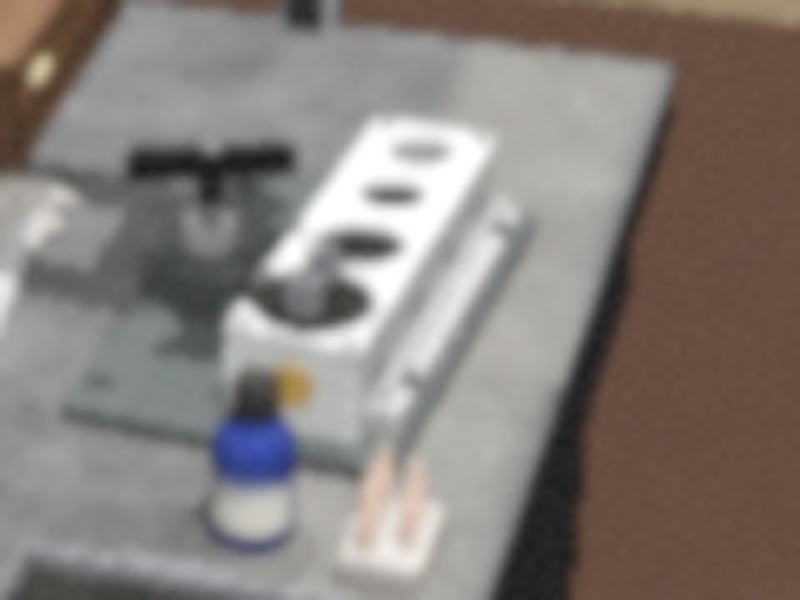

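The large cap sits flat in the end port (crop (310,295)) with its tabs out. Next is the small cap at (429,-365).

```bash
python3 -c "
from h import *
goto(428.6,-365,160,6)"; python3 -m crank '[[[-50,468,0],-8,120],[[-50,468,0],-8,120],[[-50,468,0],-8,120],[[-50,468,0],-8,120],[[-50,468,0],-8,120],[[-50,468,0],-8,120],[[-50,468,0],-8,120],[[-50,468,0],-8,120],[[-50,468,0],-8,120],[[-50,468,0],-8,120]]';  python3 -m crank '[[[0,0,50],0,120],[[0,0,95],0,120],[[0,0,95],0,120],[[0,0,95],0,120]]' ;python3 -c "
from h import *
goto(428.6,-365,-12,6)
c=cam('side'); tabs('A',c,(.429,-.365)); tabs('B',c,(.537,-.374)); P=cloud(c);t=get_state()['eef_pos'];d=np.linalg.norm(P[...,:2]-t[:2],axis=-1); q=P[(d<.07)&(P[...,2]>.07)&(P[...,2]<.11)]; print('tips',np.sort(q[:,2])[:4],q.min(0),q.max(0))"
```

```text
shift [-53.9 468.5   5. ] turn -8.0 | now [498.9 101.3 165.7] ax -2.0 tilt 0.56 F [0.6 0.7 0.2] Tz [ 0.006 -0.021 -0.009] op 41.9 ff 0.0 q6 1.61 t 23.15
time: 24.15
eef_pos: [0.4276, -0.3678, 0.1589]
tcp_rot: [0.999, 0.051, -0.001, -0.0]
contact_force: [0.9, 0.1, -0.5]
opening: 0.527
finger_force: 0.0
time: 24.55
eef_pos: [0.4284, -0.3637, 0.0642]
tcp_rot: [0.999, 0.052, -0.001, -0.002]
contact_force: [0.7, -0.8, 0.3]
opening: 0.533
finger_force: 0.0
shift [ 0.2  1.5 76.2] turn -0.0 | now [ 428.4 -363.7   64.2] ax 6.0 tilt 0.21 F [ 0.7 -0.8  0.3] Tz [-0.024 -0.018  0.01 ] op 45.3 ff 0.0 q6 0.58 t 24.55
A 74 ctr [ 430.2 -367.4] ang 94.5 sep 25.5 [35 39] all [array([ 430.1, -366.1]), array([16.2, 34. ]), np.float64(5.5)] flange [array([ 430., -368.]), array([40.4, 38.7]), np.float64(10.3)]
B 77 ctr [ 537.9 -376.3] ang 117.2 sep 25.2 [39 38] all [array([ 537.6, -375.7]), array([15.1, 31.8]), np.float64(26.9)] flange [array([ 537.9, -376.5]), array([39.8, 36.4]), np.float64(31.4)]
tips [0.09521116 0.09587971 0.09595469 0.09609801] [ 0.42064059 -0.40047985  0.09521116] [ 0.44383521 -0.33648872  0.10984491]
```

```bash
python3 -m crank '[[[-1,0,30],0,120],[[-1,0,55],0,120],[[-1,0,68],0,120],[[-1,0,76],0,120],[[-1,0,76],0,150],[[-1,0,76],0,180],[[-1,0,76],0,210],[[-1,0,76],0,240],[[-1,0,76],0,245],[[-1,0,76],0,245]]' 40; python3 -c "
from h import *
goto(428.6,-365,-12,6)"; python3 -m crank '[[[0,0,-10],0,245],[[0,0,-40],0,245],[[0,0,-80],0,245],[[0,0,-115],0,245],[[0,0,-125],0,245],[[0,0,-125],0,245]]' 40; python3 -c "
from h import *
goto(503.4,214.4,110,0)
held(get_state()['eef_pos'][2]+.025,.035)"
```

```text
time: 25.6
eef_pos: [0.4292, -0.366, -0.0085]
tcp_rot: [0.999, 0.052, 0.001, 0.001]
contact_force: [-0.5, 0.6, 6.1]
opening: 0.148
finger_force: 40.9
shift [-0.5 -1.1  3.5] turn -0.0 | now [ 429.2 -366.    -8.5] ax 6.0 tilt 0.18 F [-0.5  0.6  6.1] Tz [0.216 0.175 0.031] op 12.6 ff 40.9 q6 0.58 t 25.6
time: 26.2
eef_pos: [0.4291, -0.3658, 0.1168]
tcp_rot: [0.999, 0.052, 0.001, 0.002]
contact_force: [0.1, -0.4, -1.1]
opening: 0.151
finger_force: 40.2
shift [ 134.4 -569.3    4.9] turn 6.0 | now [ 429.1 -365.8  116.8] ax 6.0 tilt 0.27 F [ 0.1 -0.4 -1.1] Tz [ 0.039  0.001 -0.012] op 12.9 ff 40.2 q6 0.58 t 26.2
side 166 z [0.137  0.1391 0.1469] min [ 410.1 -387.7  130.5] max [ 450.8 -348.5  148.4] ctr [ 430.4 -368.1] eef [ 429.1 -365.8  116.8]
```

```bash
python3 -m crank '[[[10,-45,0],0,245],[[20,-90,0],1,245],[[30,-140,0],2,245],[[45,-190,0],3,245],[[57,-240,0],4,245],[[69,-290,0],5,245],[[80,-340,0],6,245],[[92,-390,0],6,245],[[104,-440,0],6,245],[[115,-485,0],6,245]]' 40;  python3 -c "
from h import *
goto(503.4,214.4,90,0)"
```

```text
time: 27.3
eef_pos: [0.4891, 0.1252, 0.1117]
tcp_rot: [1.0, -0.0, -0.002, 0.0]
contact_force: [1.5, -0.9, -1.2]
opening: 0.151
finger_force: 40.2
shift [ 14.3 -89.2  21.6] turn -0.0 | now [489.1 125.2 111.7] ax -0.0 tilt 0.27 F [ 1.5 -0.9 -1.2] Tz [-0.061 -0.018  0.05 ] op 12.8 ff 40.2 q6 1.62 t 27.3
```

```bash
python3 -m crank '[[[14,-40,0],0,245],[[14,-75,0],0,245],[[14,-89,0],0,245],[[14,-89,10],0,245],[[14,-89,20],0,245],[[14,-89,20],0,245],[[14,-89,20],0,245],[[14,-89,20],0,245]]' 40;  python3 -c "
from h import *
goto(503.4,214.4,36,0); held(get_state()['eef_pos'][2]+.022,.035)"
```

```text
time: 28.1
eef_pos: [0.5055, 0.2112, 0.0946]
tcp_rot: [1.0, -0.001, 0.0, 0.0]
contact_force: [-0.1, -0.1, -1.4]
opening: 0.149
finger_force: 40.2
shift [-2.1 -3.2 58.6] turn -0.1 | now [505.5 211.2  94.6] ax -0.1 tilt 0.02 F [-0.1 -0.1 -1.4] Tz [-0.008  0.011 -0.002] op 12.7 ff 40.2 q6 1.78 t 28.1
side 69 z [0.1068 0.1175 0.1206] min [486.6 188.8 104.8] max [526.1 222.3 122.2] ctr [506.3 205.6] eef [505.5 211.2  94.6]
```

```bash
python3 -m crank '[[[-2,-3,0],0,245],[[-2,-3,20],0,245],[[-2,-3,35],0,245],[[-2,-3,42],0,245],[[-2,-3,46],0,245],[[-2,-3,50],0,245],[[-2,-3,53],0,245],[[-2,-3,56],0,245],[[-2,-3,58],0,245]]' 40; python3 -c "
from h import *
goto(503.4,214.4,36,0)"; python3 -m crank '[[[0,0,2],0,245],[[0,0,3],0,245],[[0,0,3],0,245]]' 40; python3 -c "
from h import *
goto(503.4,214.4,36,0)"
```

```text
time: 29.1
eef_pos: [0.5038, 0.2152, 0.0374]
tcp_rot: [1.0, -0.0, 0.0, 0.0]
contact_force: [-4.3, -1.5, 10.7]
opening: 0.15
finger_force: 41.5
shift [-0.4  0.8  1.4] turn -0.0 | now [503.8 215.2  37.4] ax -0.0 tilt 0.04 F [-4.3 -1.5 10.7] Tz [-0.299  0.584  0.013] op 12.7 ff 41.5 q6 1.79 t 29.1
time: 29.4
eef_pos: [0.5038, 0.2152, 0.0374]
tcp_rot: [1.0, 0.0, -0.0, 0.0]
contact_force: [-8.0, -2.5, 17.7]
opening: 0.149
finger_force: 42.2
shift [-0.4  0.8  1.4] turn 0.0 | now [503.8 215.2  37.4] ax 0.0 tilt 0.07 F [-8.  -2.5 17.7] Tz [-0.53   1.42  -0.021] op 12.7 ff 42.2 q6 1.79 t 29.4
```

```bash
python3 -m crank '[[[0,0,-3],0,245],[[0,0,-3],0,200],[[0,0,-3],0,160],[[0,0,-3],0,130],[[0,0,-3],0,130],[[0,0,-3],0,130],[[0,0,-25],0,130],[[0,0,-60],0,130],[[0,0,-100],0,130],[[0,0,-130],0,130]]' 40; python3 - <<'E'
from h import *
goto(536.5,-374.5,160,27)
c=cam('side')
tabs('S1',c,(.504,.215),zl=.066,zh=.082,r=.03); tabs('L1',c,(.4965,.1013),zl=.066,zh=.082,r=.03)
tabs('B',c,(.537,-.374))
E
```

```text
time: 30.4
eef_pos: [0.5037, 0.2154, 0.1657]
tcp_rot: [1.0, -0.0, 0.001, -0.0]
contact_force: [1.2, -0.6, 0.3]
opening: 0.489
finger_force: 0.0
shift [ 33.  589.9   5.5] turn -27.0 | now [503.7 215.4 165.7] ax -0.0 tilt 0.11 F [ 1.2 -0.6  0.3] Tz [-0.012 -0.027 -0.054] op 41.6 ff 0.0 q6 1.79 t 30.4
S1 39 ctr [504.6 212. ] ang 91.7 sep 25.2 [17 22] all [array([505.1, 212.4]), array([15.9, 34.3]), np.float64(0.2)] flange 
L1 45 ctr [496.8  99.6] ang 90.5 sep 30.9 [21 24] all [array([496.6, 100.2]), array([40.6, 15.5]), np.float64(89.7)] flange [array([488.6,  78.1]), array([21.5, 71.3]), np.float64(74.8)]
B 80 ctr [ 538.  -376.3] ang 116.9 sep 25.3 [40 40] all [array([ 538., -376.]), array([15. , 31.7]), np.float64(28.2)] flange [array([ 537.7, -376.3]), array([39.3, 38.4]), np.float64(24.7)]
```

```bash
python3 -m crank '[[[33,590,0],-27,120],[[33,590,0],-27,120],[[33,590,0],-27,120],[[33,590,0],-27,120],[[33,590,0],-27,120],[[33,590,0],-27,120],[[33,590,0],-27,120],[[33,590,0],-27,120],[[33,590,0],-27,120],[[33,590,0],-27,120]]';  python3 -c "
from h import *
goto(536.5,-374.5,65,27)"
```

```text
time: 31.45
eef_pos: [0.5298, -0.2702, 0.163]
tcp_rot: [0.972, 0.233, -0.0, -0.0]
contact_force: [1.1, 1.0, 0.4]
opening: 0.533
finger_force: 0.0
shift [-41.4  96.   97.9] turn -0.0 | now [ 529.8 -270.2  163. ] ax 27.0 tilt 0.03 F [1.1 1.  0.4] Tz [ 0.019 -0.01   0.   ] op 45.3 ff 0.0 q6 0.46 t 31.45
```

```bash
python3 -m crank '[[[-20,48,0],0,120],[[-41,96,20],0,120],[[-41,96,60],0,120],[[-41,96,98],0,120],[[-41,96,98],0,120],[[-41,96,98],0,120],[[-41,96,98],0,120]]';  python3 -c "
from h import *
goto(536.5,-374.5,-12,27)
c=cam('side'); tabs('B',c,(.537,-.374)); P=cloud(c);t=get_state()['eef_pos'];d=np.linalg.norm(P[...,:2]-t[:2],axis=-1); q=P[(d<.07)&(P[...,2]>.07)&(P[...,2]<.11)]; print('tips',np.sort(q[:,2])[:4],rect(q))"
```

```text
time: 32.15
eef_pos: [0.5388, -0.3733, 0.0683]
tcp_rot: [0.972, 0.234, 0.001, 0.002]
contact_force: [0.9, -0.8, 0.6]
opening: 0.529
finger_force: 0.0
shift [-2.7 -0.3 80.3] turn 0.0 | now [ 538.8 -373.3   68.3] ax 27.0 tilt 0.25 F [ 0.9 -0.8  0.6] Tz [-0.029 -0.005 -0.02 ] op 44.9 ff 0.0 q6 0.34 t 32.15
B 78 ctr [ 538.  -376.4] ang 118.0 sep 25.0 [39 39] all [array([ 537.2, -375.3]), array([15.2, 33.3]), np.float64(26.9)] flange [array([ 538.1, -377.4]), array([39.2, 39.4]), np.float64(23.3)]
tips [0.09871979 0.09935794 0.1001622  0.10032202] [array([ 536.3, -382.4]), array([20.1, 61.9]), np.float64(44.8)]
```

```bash
python3 -m crank '[[[-2,0,30],0,120],[[-2,0,55],0,120],[[-2,0,70],0,120],[[-2,0,80],0,120],[[-2,0,80],0,150],[[-2,0,80],0,180],[[-2,0,80],0,210],[[-2,0,80],0,240],[[-2,0,80],0,245],[[-2,0,80],0,245]]' 40; python3 -c "
from h import *
goto(536.5,-374.5,-12,27)"; python3 -m crank '[[[0,0,-10],0,245],[[0,0,-40],0,245],[[0,0,-80],0,245],[[0,0,-115],0,245],[[0,0,-125],0,245],[[0,0,-125],0,245]]' 40; python3 -c "
from h import *
goto(506.4,260.9,110,86)
held(get_state()['eef_pos'][2]+.025,.035)"
```

```text
time: 33.2
eef_pos: [0.5364, -0.3742, -0.013]
tcp_rot: [0.972, 0.233, 0.001, 0.001]
contact_force: [-0.8, 0.2, 5.0]
opening: 0.151
finger_force: 40.9
shift [-0.   0.3 -1. ] turn -0.0 | now [ 536.4 -374.2  -13. ] ax 27.0 tilt 0.16 F [-0.8  0.2  5. ] Tz [0.018 0.    0.016] op 12.9 ff 40.9 q6 0.34 t 33.2
time: 33.8
eef_pos: [0.5363, -0.3741, 0.1125]
tcp_rot: [0.972, 0.233, 0.001, 0.002]
contact_force: [-0.1, -0.6, -0.5]
opening: 0.153
finger_force: 40.4
shift [ 261.6 -579.4    0.8] turn -59.0 | now [ 536.3 -374.1  112.5] ax 27.0 tilt 0.22 F [-0.1 -0.6 -0.5] Tz [-0.013 -0.014 -0.027] op 13.0 ff 40.4 q6 0.34 t 33.8
side 163 z [0.1363 0.1392 0.1424] min [ 516.1 -394.9  126.2] max [ 557.1 -357.9  144.3] ctr [ 536.6 -376.4] eef [ 536.3 -374.1  112.5]
```

```bash
python3 -m crank '[[[18,-40,0],-5,245],[[37,-82,0],-11,245],[[56,-124,0],-17,245],[[75,-166,0],-23,245],[[94,-208,0],-29,245],[[113,-250,0],-35,245],[[132,-292,0],-41,245],[[151,-334,0],-47,245],[[170,-376,0],-53,245],[[188,-416,0],-59,245]]' 40;  python3 -c "
from h import *
goto(506.4,260.9,90,86)"
```

```text
time: 34.9
eef_pos: [0.5118, 0.0846, 0.1075]
tcp_rot: [0.73, 0.684, -0.002, -0.002]
contact_force: [0.3, -0.2, 0.4]
opening: 0.151
finger_force: 40.4
shift [175.5 -16.8  17.5] turn 0.2 | now [511.8  84.6 107.5] ax 86.2 tilt 0.3 F [ 0.3 -0.2  0.4] Tz [-0.071  0.004  0.004] op 12.8 ff 40.4 q6 0.03 t 34.9
```

```bash
python3 -m crank '[[[40,-4,0],0,245],[[80,-8,0],0,245],[[120,-12,0],0,245],[[155,-15,0],0,245],[[175,-17,0],0,245],[[175,-17,10],0,245],[[175,-17,18],0,245],[[175,-17,18],0,245],[[175,-17,18],0,245],[[175,-17,18],0,245]]' 40;  python3 -c "
from h import *
goto(506.4,260.9,33,86); held(get_state()['eef_pos'][2]+.025,.035)"
```

```text
time: 35.9
eef_pos: [0.5098, 0.2575, 0.0924]
tcp_rot: [0.732, 0.681, -0.0, 0.0]
contact_force: [0.4, -0.4, -0.4]
opening: 0.156
finger_force: 40.4
shift [ 3.1 -3.6 59.4] turn -0.1 | now [509.8 257.5  92.4] ax 85.9 tilt 0.01 F [ 0.4 -0.4 -0.4] Tz [ 0.006 -0.009 -0.002] op 13.3 ff 40.4 q6 0.36 t 35.9
side 60 z [0.1095 0.1199 0.1224] min [492.8 234.4 105.5] max [530.9 269.2 123.8] ctr [511.8 251.8] eef [509.8 257.5  92.4]
```

```bash
python3 -m crank '[[[3,-4,0],0,245],[[3,-4,20],0,245],[[3,-4,35],0,245],[[3,-4,42],0,245],[[3,-4,46],0,245],[[3,-4,50],0,245],[[3,-4,53],0,245],[[3,-4,56],0,245],[[3,-4,58],0,245]]' 40; python3 -c "
from h import *
goto(506.4,260.9,33,86)"; python3 -m crank '[[[0,0,2],0,245],[[0,0,4],0,245],[[0,0,4],0,245]]' 40; python3 -c "
from h import *
goto(506.4,260.9,33,86)"
```

```text
time: 36.9
eef_pos: [0.5064, 0.2618, 0.0347]
tcp_rot: [0.731, 0.682, 0.001, 0.0]
contact_force: [0.4, 0.3, 0.0]
opening: 0.15
finger_force: 40.4
shift [-0.9  0.1  1.7] turn -0.0 | now [506.4 261.8  34.7] ax 86.0 tilt 0.08 F [0.4 0.3 0. ] Tz [-0.077 -0.109 -0.025] op 12.7 ff 40.4 q6 0.37 t 36.9
time: 37.2
eef_pos: [0.5065, 0.2618, 0.0329]
tcp_rot: [0.731, 0.682, 0.0, 0.0]
contact_force: [-3.6, -2.1, 10.2]
opening: 0.154
finger_force: 41.4
shift [-0.9 -0.1 -0.1] turn 0.0 | now [506.5 261.8  32.9] ax 86.0 tilt 0.03 F [-3.6 -2.1 10.2] Tz [-0.303  0.676  0.011] op 13.1 ff 41.4 q6 0.37 t 37.2
```

```bash
python3 -m crank '[[[0,0,2],0,245],[[0,0,2],0,245],[[0,0,-2],0,220],[[0,0,-2],0,180],[[0,0,-2],0,130],[[0,0,-2],0,130],[[0,0,-2],0,130],[[0,0,-30],0,130],[[0,0,-70],0,130],[[0,0,-110],0,130]]' 40; python3 - <<'E'
from h import *
goto(424.6,182.6,120,20)
c=cam('side')
for n,xy in dict(S2=(.5065,.262),S1=(.504,.215),L1=(.4965,.1013)).items(): tabs(n,c,xy,zl=.066,zh=.082,r=.028)
P=cloud(c);Z=P[...,2]; d=np.linalg.norm(P[...,:2]-[.4245,.1825],axis=-1); q=P[(d<.05)&(Z>.07)&(Z<.1)]; print('handle',len(q),rect(q))
cv2.imwrite('pics/s9.png',cv2.resize(c['frame'][140:215,320:420],(800,600),interpolation=2))
E
```

```text
time: 38.2
eef_pos: [0.5048, 0.2614, 0.1404]
tcp_rot: [0.731, 0.682, -0.001, -0.001]
contact_force: [0.1, -0.3, 0.1]
opening: 0.49
finger_force: 0.0
shift [-84.3 -74.4  20.7] turn 66.0 | now [504.8 261.4 140.4] ax 86.0 tilt 0.17 F [ 0.1 -0.3  0.1] Tz [ 0.002 -0.022 -0.001] op 41.7 ff 0.0 q6 0.37 t 38.2
S2 26 ctr [509.9 259.7] ang 1.1 sep 24.6 [13 13] all [array([509.3, 259. ]), array([32.1, 15.1]), np.float64(7.2)] flange 
S1 41 ctr [504.5 212.7] ang 90.5 sep 24.3 [18 23] all [array([504., 212.]), array([16.4, 32.9]), np.float64(3.8)] flange 
L1 46 ctr [496.9  99.1] ang 90.4 sep 31.9 [26 20] all [array([496.6,  99.4]), array([14.4, 39.3]), np.float64(1.2)] flange [array([514.8,  72.3]), array([32.9,  6.6]), np.float64(28.0)]
handle 131 [array([427.1, 181.7]), array([78.2, 18.2]), np.float64(24.1)]
```

View pics/s9.png

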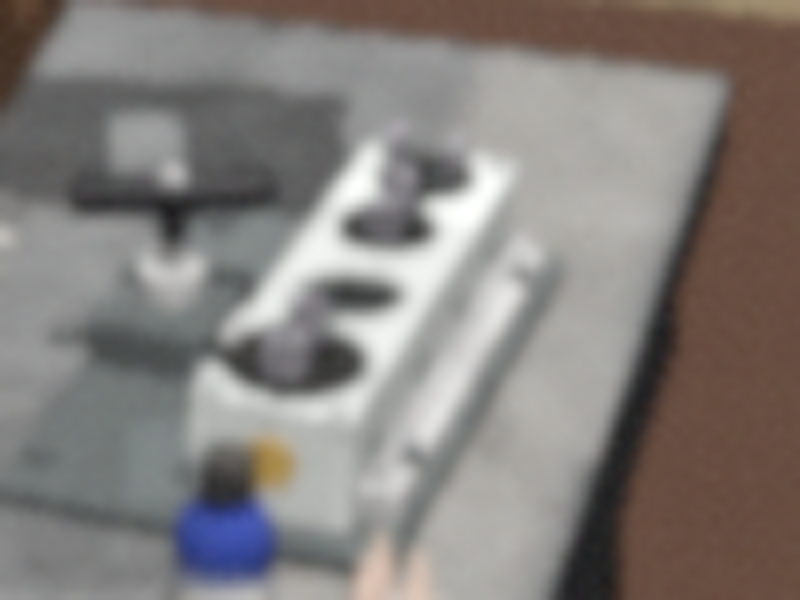

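All three caps are flat and home (crop (290,360), (385,220), (430,165)) with free tab spacing. The handle reads 24°, so the cam is about 1.08. Next I turn it back.

```bash
python3 -m crank '[[[-84,-74,0],62,130],[[-84,-74,0],62,130],[[-84,-74,0],62,130],[[-84,-74,0],62,130],[[-84,-74,0],62,130],[[-84,-74,0],62,130],[[-84,-74,0],62,130],[[-84,-74,0],62,130],[[-84,-74,20],62,130],[[-84,-74,20],62,130]]' 40;  python3 -m crank '[[[0,0,0],0,130],[[0,0,0],0,130]]'; python3 -c "
from h import *
goto(424.8,182.6,31,24)"
```

```text
time: 39.25
eef_pos: [0.4239, 0.1827, 0.1178]
tcp_rot: [0.978, 0.208, -0.003, -0.0]
contact_force: [-0.1, 0.9, 0.1]
opening: 0.49
finger_force: 0.0
time: 39.45
eef_pos: [0.4264, 0.1832, 0.121]
tcp_rot: [0.978, 0.208, 0.0, 0.0]
contact_force: [0.2, -0.3, 0.1]
opening: 0.489
finger_force: 0.0
shift [-1.7 -0.1 90. ] turn -0.0 | now [426.4 183.2 121. ] ax 24.0 tilt 0.04 F [ 0.2 -0.3  0.1] Tz [ 0.046 -0.029  0.003] op 41.6 ff 0.0 q6 1.34 t 39.45
```

```bash
python3 -m crank '[[[-2,0,30],0,130],[[-2,0,60],0,130],[[-2,0,80],0,130],[[-2,0,90],0,130],[[-2,0,90],0,130],[[-2,0,90],0,170],[[-2,0,90],0,210],[[-2,0,90],0,235],[[-2,0,90],0,235],[[-2,0,90],0,235]]' 40
python3 -m crank '[[[0,0,0],-5,235],[[0,0,0],-12,235],[[0,0,0],-18,235],[[0,0,0],-25,235],[[0,0,0],-31,235],[[0,0,0],-37,235],[[0,0,0],-43,235],[[0,0,0],-49,235],[[0,0,0],-55,235],[[0,0,0],-58,235]]' 40
python3 -m crank '[[[0,0,0],0,235],[[0,0,0],0,200],[[0,0,0],0,130],[[0,0,0],0,130],[[0,0,0],0,130],[[0,0,-30],0,130],[[0,0,-70],0,130],[[0,0,-110],0,130],[[0,0,-130],0,130],[[0,0,-130],0,130]]' 40
python3 - <<'E'
from h import *
goto(501.5,178.2,140,86.1)
c=cam('side')
P=cloud(c);Z=P[...,2]; d=np.linalg.norm(P[...,:2]-[.4245,.1825],axis=-1); q=P[(d<.05)&(Z>.07)&(Z<.1)]; print('handle',len(q),rect(q))
m=(Z>.045)&(Z<.063); m[:, :300]=0; m[:,420:]=0;m[:130]=0;m[225:]=0
q=P[comp(m)]; print('bar side',len(q),rect(q), np.median(q[:,2]))
c=cam('top'); P=cloud(c); Z=P[...,2]; m=(Z>.002)&(Z<.03); m[:, :308]=0; m[:,418:]=0; m[:155]=0; m[220:]=0
m=cv2.morphologyEx(m.astype(np.uint8),cv2.MORPH_OPEN,np.ones((3,3))); q=P[comp(m,(366,190))]; print('tray',rect(q),np.median(q[:,2]))
f=c['frame'].max(2); m=np.zeros((400,640),np.uint8); m[155:220,312:416]=(f[155:220,312:416]<85); k=comp(m,(366,190)); n=cv2.findNonZero(k.astype(np.uint8)); r=cv2.minAreaRect(n); print(r,[ray(c,*p,.004)[:2].round(4).tolist() for p in cv2.boxPoints(r)], ray(c,*r[0],.004))
E
```

```text
time: 40.45
eef_pos: [0.4255, 0.1829, 0.032]
tcp_rot: [0.978, 0.208, 0.001, -0.0]
contact_force: [-1.1, 2.2, 6.6]
opening: 0.154
finger_force: 40.0
time: 41.45
eef_pos: [0.4254, 0.1829, 0.0321]
tcp_rot: [0.754, 0.657, 0.001, 0.0]
contact_force: [-2.4, 2.1, 6.5]
opening: 0.151
finger_force: 40.5
time: 42.45
eef_pos: [0.4267, 0.1827, 0.1643]
tcp_rot: [0.755, 0.656, 0.003, 0.002]
contact_force: [0.2, 0.8, 0.4]
opening: 0.49
finger_force: 0.0
shift [ 5.9 74.5 24.9] turn -4.1 | now [426.7 182.7 164.3] ax 82.0 tilt 0.46 F [0.2 0.8 0.4] Tz [0.022 0.008 0.006] op 41.6 ff 0.0 q6 0.33 t 42.45
handle 90 [array([427.1, 179.3]), array([77.3, 14.3]), np.float64(83.7)]
bar side 638 [array([503.9, 177.7]), array([226.9,  61.1]), np.float64(86.2)] 0.0573836961330742
tray [array([ 482.7, -218.8]), array([142.1, 171.8]), np.float64(0.2)] 0.00640279825137513
((364.7060852050781, 187.77468872070312), (37.18649673461914, 72.72692108154297), 82.47618103027344) [[0.5417, -0.0558], [0.5432, -0.2927], [0.4204, -0.2883], [0.4195, -0.0553]] [ 0.48067822 -0.17272064  0.004     ]
```

```bash
python3 -m crank '[[[6,40,0],-4.1,0],[[6,75,0],-4.1,0],[[6,75,25],-4.1,0],[[6,75,25],-4.1,0],[[6,75,25],-4.1,0],[[6,75,25],-4.1,0]]' 70; python3 -c "
from h import *
goto(501.5,178.2,6,86.1)
c=cam('top')
p=np.array([ray(c,*x,.012)[:2] for x in((324.8,172.7),(398.7,163.3),(405.3,203.3),(329.9,214))])*1000; print(p.round(1).tolist(),p.mean(0),[round(float(np.linalg.norm(p[i]-p[i-1])),1) for i in range(4)])"
```

```text
time: 43.15
eef_pos: [0.4986, 0.1779, 0.1351]
tcp_rot: [0.731, 0.683, -0.0, -0.0]
contact_force: [0.1, -0.3, -0.4]
opening: 1.004
finger_force: 0.0
shift [  0.6   3.  129.1] turn 0.0 | now [498.6 177.9 135.1] ax 86.1 tilt 0.06 F [ 0.1 -0.3 -0.4] Tz [0.072 0.01  0.049] op 85.3 ff 0.0 q6 0.22 t 43.15
[[544.8, -51.5], [545.2, -293.0], [412.2, -292.3], [408.9, -50.0]] [ 477.78831413 -171.70329088] [136.0, 241.5, 133.1, 242.3]
```

```bash
python3 -m crank '[[[0,3,40],0,0],[[0,3,75],0,0],[[0,3,105],0,0],[[0,3,120],0,0],[[0,3,130],0,0],[[0,3,130],0,0],[[0,3,130],0,50],[[0,3,130],0,90],[[0,3,130],0,130],[[0,3,130],0,130]]' 90; python3 -m crank '[[[0,0,0],0,130],[[0,0,0],0,130],[[0,0,-5],0,130],[[0,0,-15],0,130],[[0,0,-15],0,130]]' 90; python3 -c "
from h import *
goto(478,-172,115,89.9)"
```

```text
time: 44.2
eef_pos: [0.5026, 0.1779, 0.0078]
tcp_rot: [0.731, 0.682, 0.0, -0.0]
contact_force: [-3.7, -1.2, 7.1]
opening: 0.674
finger_force: 101.2
time: 44.7
eef_pos: [0.5023, 0.1776, 0.0208]
tcp_rot: [0.731, 0.683, 0.0, 0.0]
contact_force: [0.0, 0.5, -9.6]
opening: 0.673
finger_force: 99.5
shift [-350.4   -0.4  -94.2] turn -3.8 | now [502.3 177.6  20.8] ax 86.1 tilt 0.05 F [ 0.   0.5 -9.6] Tz [-0.075 -0.096 -0.027] op 57.2 ff 99.5 q6 0.22 t 44.7
```

Lifted cleanly. Raise it and carry it back.

```bash
python3 -m crank '[[[0,0,-20],0,130],[[0,0,-45],0,130],[[0,0,-75],0,130],[[0,0,-94],0,130],[[-15,0,-94],0,130],[[-45,0,-94],0,130],[[-85,0,-94],-0.5,130],[[-125,0,-94],-1,130],[[-165,0,-94],-1.5,130],[[-205,0,-94],-2,130]]' 90; python3 -m crank '[[[-40,0,0],-1,130],[[-80,0,0],-1.8,130],[[-115,0,0],-1.8,130],[[-138,0,0],-1.8,130],[[-146,0,0],-1.8,130],[[-146,0,0],-1.8,130],[[-146,0,0],-1.8,130]]' 90; python3 - <<'E'
from h import *
goto(478,-172,0,89.9)
c=cam('top');P=cloud(c);Z=P[...,2]
m=(Z>.14)&(Z<.18); m[:, :310]=0; m[:,430:]=0;m[:150]=0;m[240:]=0
q=P[m]; print(len(q),rect(q), np.median(q[:,2]))
E
```

```text
time: 45.7
eef_pos: [0.4862, -0.0286, 0.1124]
tcp_rot: [0.719, 0.695, -0.001, -0.001]
contact_force: [1.2, 0.2, -10.1]
opening: 0.676
finger_force: 101.5
time: 46.4
eef_pos: [0.4824, -0.1718, 0.1131]
tcp_rot: [0.708, 0.706, -0.0, -0.002]
contact_force: [-0.9, 0.6, -10.7]
opening: 0.678
finger_force: 101.5
shift [ -0.4  -4.1 113.1] turn -0.0 | now [ 482.4 -171.8  113.1] ax 89.9 tilt 0.18 F [ -0.9   0.6 -10.7] Tz [-0.035  0.024  0.042] op 57.6 ff 101.5 q6 -0.54 t 46.4
428 [array([ 481.8, -171.5]), array([222. ,  63.3]), np.float64(89.6)] 0.1630735414579617
```

```bash
python3 -m crank '[[[0,-4,10],0,130],[[0,-4,35],0,130],[[0,-4,60],0,130],[[0,-4,80],0,130],[[0,-4,92],0,130],[[0,-4,100],0,130],[[0,-4,104],0,130],[[0,-4,107],0,130],[[0,-4,109],0,130],[[0,-4,111],0,130]]' 90; python3 -m crank '[[[0,0,1.5],0,130],[[0,0,3],0,130],[[0,0,3],0,130]]' 90; python3 -c "
from h import *
goto(478,-172,0,89.9)"
```

```text
time: 47.45
eef_pos: [0.4802, -0.1733, 0.0042]
tcp_rot: [0.708, 0.706, 0.0, 0.001]
contact_force: [-0.6, 0.4, -10.9]
opening: 0.676
finger_force: 101.6
time: 47.75
eef_pos: [0.4798, -0.1731, 0.0018]
tcp_rot: [0.708, 0.706, -0.0, -0.0]
contact_force: [-3.6, 2.2, 0.9]
opening: 0.679
finger_force: 102.8
shift [ 1.1 -1.8  1.8] turn -0.0 | now [ 479.8 -173.1    1.8] ax 89.9 tilt 0.01 F [-3.6  2.2  0.9] Tz [ 0.309  0.717 -0.029] op 57.7 ff 102.8 q6 -0.54 t 47.75
```

Touching down (force from −11 to +1). Set it, release, retreat and check.

```bash
python3 -m crank '[[[0,0,1],0,130],[[0,0,1],0,130],[[0,0,0],0,80],[[0,0,0],0,40],[[0,0,0],0,0],[[0,0,0],0,0],[[0,0,-20],0,0],[[0,0,-60],0,0],[[0,0,-110],0,0],[[0,0,-160],0,0]]' 40; python3 -m crank '[[[20,0,-50],0,0],[[100,0,-80],0,0],[[200,0,-80],0,0],[[300,0,-80],0,0],[[300,0,-80],0,0],[[300,0,-80],0,0],[[300,0,-80],0,0],[[300,0,-80],0,0]]'; python3 - <<'E'
from h import *
goto(478,-172,0,89.9)
c=cam('top');P=cloud(c);Z=P[...,2]
m=(Z>.043)&(Z<.075); m[:, :310]=0; m[:,420:]=0;m[:150]=0;m[240:]=0
q=P[comp(m)]; print('bar',len(q),rect(q), np.median(q[:,2]))
c2=cam('side'); P=cloud(c2)
for n,y in dict(L1=-76.5,S1=36.5,S2=83.5).items(): tabs(n,c2,(.480,(-173+y)/1000),zl=.06,zh=.076,r=.026)
m=(P[...,2]>.045)&(P[...,2]<.053)&(np.abs(P[...,0]-.48)<.05)&(np.abs(P[...,1]+.173)<.13); A=P[m]; k=np.c_[A[:,:2],np.ones(len(A))]; print('top plane',np.linalg.lstsq(k,A[:,2],rcond=None)[0])
d=np.linalg.norm(P[...,:2]-[.4245,.1825],axis=-1); q=P[(d<.05)&(P[...,2]>.07)&(P[...,2]<.1)]; print('handle',len(q),rect(q))
a=cv2.resize(c['frame'][140:235,170:470],(800,253),interpolation=2); b=cv2.resize(c2['frame'][170:300,230:430],(534,347),interpolation=2)
o=np.zeros((600,800,3),np.uint8); o[:253]=a; o[253:,:534]=b; cv2.imwrite('pics/end.png',o)
E
```

```text
time: 48.75
eef_pos: [0.4795, -0.1729, 0.1622]
tcp_rot: [0.708, 0.706, 0.0, 0.0]
contact_force: [0.6, -0.9, -0.5]
opening: 0.996
finger_force: 0.0
time: 49.55
eef_pos: [0.4802, 0.1309, 0.2415]
tcp_rot: [0.706, 0.708, 0.001, 0.0]
contact_force: [-0.1, -0.5, 0.6]
opening: 1.001
finger_force: 0.0
shift [-303.2   -3.9  241. ] turn 0.3 | now [480.2 130.9 241.5] ax 90.2 tilt 0.17 F [-0.1 -0.5  0.6] Tz [0.002 0.012 0.019] op 85.1 ff 0.0 q6 0.06 t 49.55
bar 1192 [array([ 479.2, -172.6]), array([ 62.2, 221.6]), np.float64(0.2)] 0.052323446255420625
L1 70 ctr [ 479.6 -252.3] ang 94.3 sep 30.5 [33 37] all [array([ 479.4, -252.6]), array([16.3, 37.1]), np.float64(2.6)] flange [array([ 494.3, -266.9]), array([64.7, 20.3]), np.float64(42.4)]
S1 61 ctr [ 480.5 -139. ] ang 93.6 sep 24.7 [28 33] all [array([ 480.4, -138.7]), array([15.4, 31.1]), np.float64(3.7)] flange [array([ 493.3, -151.6]), array([67.6, 27.5]), np.float64(39.2)]
S2 34 ctr [482.1 -93.3] ang 178.7 sep 25.5 [17 17] all [array([481.6, -91.9]), array([16.5, 32.1]), np.float64(89.9)] flange [array([511.4, -90.2]), array([ 1.3, 28.1]), np.float64(0.1)]
top plane [-0.00931387  0.00394798  0.05573722]
handle 91 [array([426.7, 179.8]), array([75.4, 14.5]), np.float64(82.5)]
```

View pics/end.png

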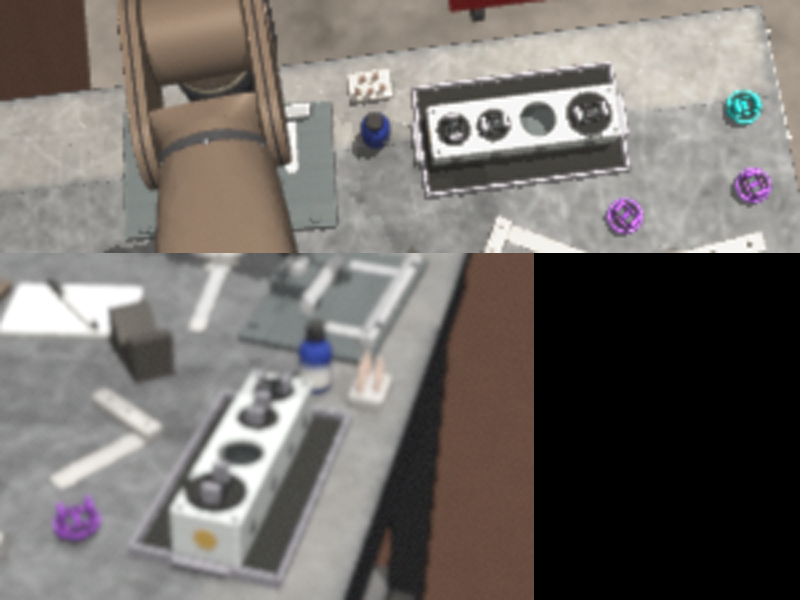

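The final view shows the capped bar flat in its tray (top crop (520,127)). All three caps are seated, the bottle (375,130) is where it stood, the clamp is open, and the look-alikes are untouched.

```bash
python3 -c "
from h import *
print(ctrl.sign_off())"
```

```text
the job is handed in; nothing more can be done
None
```

The job is handed in: the bar was clamped to the click, all three caps on the table (one large, two small) were fitted in ports of their own size, the clamp was slackened, and the capped bar is back flat in its tray; the bottle was not moved.

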